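# Pitch comb check of levelling feet at the photometer bench

## Robot

A 6-joint arm with a two-finger parallel gripper is mounted at the origin on the work surface. World frame = base frame: x ahead of the robot, y to its left, z up, the work surface at z = 0. Lengths are in m, angles in degrees, forces in N, time in s.
With the tool pointing down it reaches from about 0.35 to 0.875 m from the base axis. Payload 4.2 kg.
Tool frame: the origin (TCP) lies between the finger pads, 19 mm behind the fingertips; this is the grasp point; z points along the fingers, y is the line along which they close (so a half turn about z gives the same grasp; the last joint's range is limited). The gripper opens to 87 mm and grips with 3 to 60 N. Pads are 19 mm wide; open, the fingers measure 117 mm over their backs; the gripper's body (75 mm by 190 mm) begins 51 mm behind the grasp point.
Start: joints at [-49.813, 22.042, 0.453, 0, -68.411, -14.817], TCP at [0.268, -0.565, 0.241] pointing down, gripper open.
Joint ranges: [-179.83, 179.83], [-69.29, 118.12], [-61.27, 80.66], [-181.25, 117.63], [-171.15, -9.14], [-177.46, 177.46]. Speed limits (degrees/s): [159.86, 159.86, 180, 180, 180, 180].

## Interface

Orientations are given as a 3x3 rotation matrix whose columns are the frame's x, y, z axes.
In Python, from station import sense, capture, camera_model, finish_job gives the robot as it stands. The module is installed in compiled form; this text tells all that it offers.
- The arm moves only by the tool jog_arm, never from a script. Its argument "rows" is a list that holds one entry, the list of rows, each a list of 4 numbers: the shift along the tool's x, y, z in m, then the turn about the tool's z in rad. A call has 1 to 20 rows; each row shifts and turns the commanded pose from where the row before left it, along the tool's axes as they then stand; what a row does not reach is not made up. A row lasts 1/8 s, in which the tool goes at most 62.5 mm and 10.7 degrees, less where a joint would pass 70% of its speed; a pose out of reach is approached as far as the arm can. A call is refused whole if a number of a shift passes 0.0625 or a number of a turn 0.188, either way. A call with a gripper value outside its range is refused whole. "claw" is the opening, from 0 (shut) to 1 (fully open), set as the call begins (left out, the last holds). The fingers move at their own pace and stop on an object; the grip force is fixed at half the most. Time passes only in rows, so rows that do not move let the fingers close. It gives the time, the measured TCP pose, the force, the opening and the grip force at its end, in the units of the state.
- sense(): the state, without advancing time (a new reading comes with each control period).
- capture(name): name is "scene" or "side" or "wrist"; returns the picture (480x640x3 uint8, red, green, blue); there is no depth.
- camera_model(name): a dict with "fovy" (degrees; the focal length in pixels is half the picture's height over the tangent of half this angle, whatever the lens; pixels are square), "cx", "cy" (the principal point, pixels), "eye" and "rotation" of the camera in the world. Camera axes: x right, y down, z forward; pixel columns grow to the right and rows downward; lengths in m; the calibration is good to about 2 mm. A picture is of the moment at which its call begins: read the wrist's pose just before it. camera_model takes no time and is no camera call; for the wrist camera it gives the pose at the moment of the call.
- finish_job(): hands the job in; it is judged then, once.
The state is a dict: "time_s": time; "joints": joint angles; "joint_velocities": joint speeds; "effort": joint torques, N m; "tcp_pos": TCP position; "ee_rot": TCP orientation; "wrist_force": force on the tool from outside, world axes, zero at the start; "moment": the same for the moment, N m; "gripper_width": opening from 0.0 (shut) to 1.0 (fully open); "gripper_force": force on a finger pad.
Only numpy, scipy, OpenCV 4.12 (cv2) and the standard library are available. Lean on these libraries where they do the work, as an engineer would, in place of code of your own. Each camera call takes 0.05 s, during which the arm holds its last target. There are 200 camera calls.

## Task

The levelling feet of the photometer lie in the white foam rack: first clear the spanner off the rack onto the rubber mat, then take the pitch comb and check every foot in the rack, one after another from the robot's left to its right: lay the comb on the rack's shelf, slide its teeth squarely into the thread until they are fully home, and let go and lift the hand well clear for a moment to see that it sits there flat by itself. Then lay the comb back on the mat and put all the feet into the grey parts tray. Do not disturb the glass flasks and the beaker.

Things in the scene. Friction and masses are not known exactly. Their poses are not given: they have to be found in the camera images.
- rack: fixed white foam rack, 162 x 410 mm. Origin at table height under the row of feet; +x away from the robot, +y along the row to the robot's left. Four grooves in line along y, their mid-thread points at x = 0, y = +147, +49, -49, -147 mm (within 3 mm); each foot's axis lies along y, 34 mm above the table, its disc to +y in a pocket
- rack_shelf (a point): middle of the rack's flat shelf on the robot's side of the row (66 mm from it). Its top is 28 mm above the table (6 mm below the feet's axes) and reaches from x = -26 to -120 mm of the rack. Each foot rests on two thin saddles at its thread's ends, back stops 38 mm high; between them a well 48 mm long, 52 mm across, floor at 12 mm, takes the fingers; beyond it a rim 28 mm high to x = +42 mm
- mat: fixed dark rubber mat, 210 mm (x) x 150 mm (y), 2 mm thick; origin at table height at its centre. The comb starts on its -y half; the other half is free. It may be on the robot's left or right, the tray on the other side.
- tray: fixed grey open parts tray, 240 mm (x) x 125 mm (y), walls 4 mm thick and 22 mm high, floor 4 mm above the table; origin at table height at its centre.
- comb: thread pitch comb lying flat, 0.12 kg: aluminium case 50 x 26 x 14 mm (x -28 to +22, y +-13 mm), from whose front a steel leaf 30 mm wide, 4 mm thick (4 to 8 mm above the underside) stands out to +x with four teeth along its front edge. Origin on the underside. On the shelf its leaf is level with the feet's axes. Its y axis goes along the foot's axis
- comb_edge (a point): middle of the comb's toothed edge at the tooth tips: 45, 0, 6 mm in the comb's frame, same axes. Teeth 3.5 mm long, pitch 6 mm, at y = +-3, +-9 mm, so the middle of the edge faces a crest. Fully home it is about 9 mm from the foot's axis (comb's origin 54 mm); with the teeth on the crests 12 mm (57 mm)
- spanner: flat dark steel spanner lying on the rack's shelf, 170 mm long, 8 mm thick; the shank is 18 mm wide from x = -60 to +48 mm, a 50 mm wide open jaw at +x, a 32 mm round end at -x. Origin on the underside at the middle of the shank, near the centre of mass. Mass 0.18 kg.
- foot1: levelling foot in the 1st (robot's left) groove; None from the start if absent. All alike, 0.26 kg: steel spindle 68 mm long, 24 mm wide, threaded (root 17.6 mm, pitch 6 mm) between plain ends, then a dark hexagon 24 mm across flats, then a black disc 40 mm wide. Origin on the axis at mid thread; +x along the axis to the disc (hexagon from x = 34, disc 44 to 54 mm; other end -34 mm)
- foot2: levelling foot in the 2nd groove; None from the start if absent. As foot1. The thread is made of rings, so rolling it changes nothing: seven crests at x = 0, +-6, +-12, +-18 mm, grooves midway between, flanks 30 degrees off the radius; plain and 24 mm wide beyond x = +-26 mm
- foot3: levelling foot in the 3rd groove; None from the start if absent. As foot1. On a flat floor it lies tilted about 6.5 degrees, resting on disc and spindle end, origin about 15.5 mm above the floor
- foot4: levelling foot in the 4th (robot's right) groove; None from the start if absent. As foot1. A foot is free to slide a few mm along its groove
- flask1: small stoppered glass flask, bulb 43 mm, 105 mm high, origin under its base; leave alone
- flask2: small stoppered glass flask, bulb 43 mm, 105 mm high, origin under its base; leave alone
- flask3: small stoppered glass flask, bulb 43 mm, 105 mm high, origin under its base; leave alone
- flask4: small stoppered glass flask, bulb 43 mm, 105 mm high, origin under its base; leave alone
- beaker: glass beaker, 66 mm wide, 85 mm high, origin under its base; leave alone

How it is judged:
By the outcome, as a careful person would: the job done as asked, in the order asked, and still so for the second after the job is handed in, with the robot touching nothing.
Of foot1, foot2, foot3, foot4 only 3 to 4 are there at a start; the rules pass over those that are not, and their reading is None.
At some moment in a run one of comb may be knocked a few centimetres aside while the robot is not near it.
Once in a run the grip may slacken for a moment while it holds something.
It also fails if it takes over 210 s, if anything falls off the work surface, if the arm or the gripper's body presses on something with over 40 N, if the wrist force passes 120 N, or if a joint passes its speed limit or range.

## Working session

There is one attempt and no reset: what is moved stays moved. The work goes in short steps, Python scripts to look and compute and a tool call to move; the robot and the scene stay as the last step left them, time stands still between calls to the robot, and variables do not carry over. Pictures are saved under pics/ and viewed, at most 14 in all, crops included, and the job is handed in when it is done.

Besides the shell and the picture viewer there is one more tool, called after "Emit:" as name(argument=value, ...), one argument or row to a line, values as JSON. jog_arm: Moves the arm, as the interface text tells. Its arguments: {"type":"object","properties":{"rows":{"type":"array"},"claw":{"type":"number"}},"required":["rows"]}

```bash
mkdir -p pics
python3 - <<'E'
from station import *
import cv2
for n in("scene","side"):
    cv2.imwrite(f"pics/{n}0.png",capture(n)[:,:,::-1]); print(n,camera_model(n))
print(camera_model("wrist")); s=sense(); print(s)
E
```

```text
scene {'fovy': 51.30165653159514, 'cx': 332.0394314959251, 'cy': 235.8277965364612, 'eye': array([ 1.33686157, -0.56389414,  0.64314194]), 'rotation': array([[ 0.58940292,  0.44333104, -0.67532346],
       [ 0.80783513, -0.32079544,  0.49446203],
       [ 0.00256967, -0.83698738, -0.54721616]])}
side {'fovy': 47.818991409223244, 'cx': 313.36776882197177, 'cy': 235.00975662579583, 'eye': array([0.47385665, 0.77376853, 0.68589129]), 'rotation': array([[-0.98791397, -0.10426418,  0.11469513],
       [-0.15458461,  0.60838946, -0.7784381 ],
       [ 0.0113839 , -0.78675997, -0.61715408]])}
{'fovy': 63.938279087182394, 'cx': 324.90450132094276, 'cy': 241.8803567310972, 'eye': array([ 0.1995947 , -0.59650154,  0.38456823]), 'rotation': array([[-0.42657427,  0.86969058,  0.24833988],
       [ 0.90445033,  0.40957177,  0.11924998],
       [ 0.00199758,  0.27548006, -0.96130471]])}
{'time_s': 0.1, 'joints': array([-4.98143948e+01,  2.20865923e+01,  3.90556968e-01, -2.47179389e-02,
       -6.84120674e+01, -1.48185154e+01]), 'joint_velocities': array([ 0.04949019, -0.13188146,  0.19518072, -0.04172146, -0.02956028,
        0.01822645]), 'effort': array([-3.37798256e-04, -3.91690886e+01,  1.87934411e+01,  4.23194110e+00,
        1.34540006e-02, -7.69540634e-05]), 'tcp_pos': array([ 0.26759148, -0.56428414,  0.24028816]), 'ee_rot': array([[-9.03649629e-01, -4.28271546e-01, -9.10973313e-04],
       [-4.28272505e-01,  9.03648035e-01,  1.70021921e-03],
       [ 9.50437340e-05,  1.92654728e-03, -9.99998140e-01]]), 'wrist_force': array([-0.29114102, -0.03625823, -0.36787425]), 'moment': array([ 0.03261535,  0.03361436, -0.00883295]), 'gripper_force': 0.0, 'gripper_width': 0.9970826981625646}
```

View pics/scene0.png

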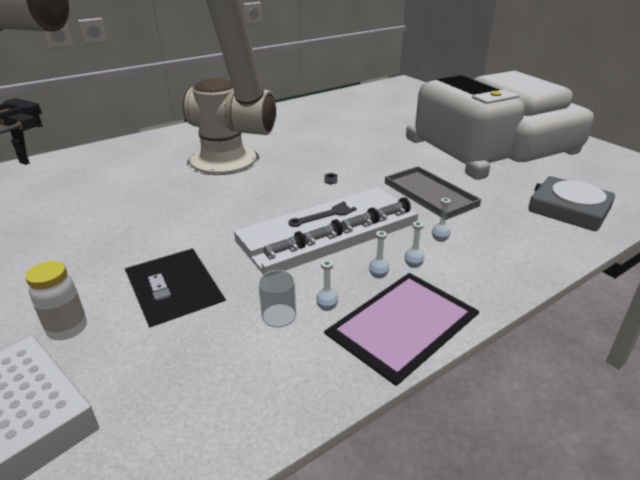

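View pics/side0.png

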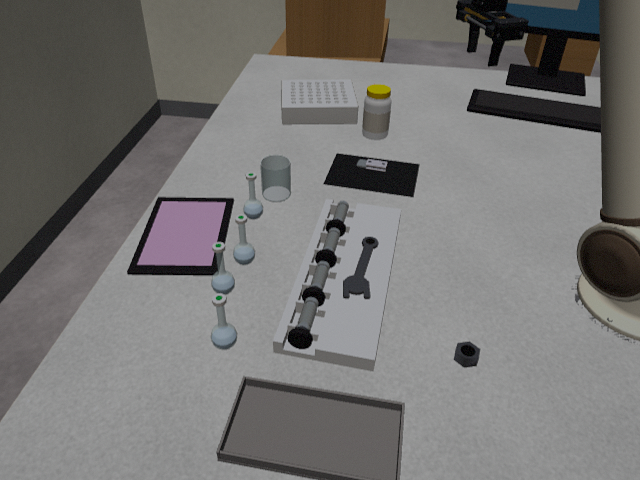

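The scene shows all four feet, with the spanner on the shelf. The mat with the comb is on the robot's right, at scene (175,285). The tray is on its left, at side (315,430). I'll get rough positions from the pixels.

```bash
cat > h.py <<'E'
import numpy as np, cv2, pickle
from station import *
def ray(m,u,v,z):
    f=240/np.tan(np.radians(m["fovy"]/2))
    d=np.asarray(m["rotation"])@np.array([(u-m["cx"])/f,(v-m["cy"])/f,1]); e=np.asarray(m["eye"])
    return e+d*(z-e[2])/d[2]
def proj(m,p):
    f=240/np.tan(np.radians(m["fovy"]/2))
    c=np.asarray(m["rotation"]).T@(np.asarray(p)-m["eye"])
    return c[:2]/c[2]*f+[m["cx"],m["cy"]]
def snap(n,name,crop=None,k=1):
    m=camera_model(n); im=capture(n)[:,:,::-1]; pickle.dump(m,open(f"pics/{name}.pkl","wb"))
    cv2.imwrite(f"pics/{name}_full.png",im)
    if crop: x0,y0,x1,y1=crop; im=cv2.resize(im[y0:y1,x0:x1],None,fx=k,fy=k,interpolation=cv2.INTER_CUBIC)
    cv2.imwrite(f"pics/{name}.png",im); return m
def load(name): return pickle.load(open(f"pics/{name}.pkl","rb"))
def delta(pos,yawx=None):
    """tool-frame shift to reach world pos; yawx = wanted heading (deg) of tool y axis"""
    s=sense(); R=s["ee_rot"]; d=R.T@(np.array(pos)-s["tcp_pos"]); 
    h=np.degrees(np.arctan2(R[1,1],R[0,1]))
    t=None if yawx is None else -((yawx-h+90)%180-90)
    print("shift",d.round(4),"turn_deg",t,"rad",None if t is None else round(np.radians(t),4))
E
python3 - <<'E'
from h import *
m=camera_model("side")
for l,u,v,z in[("rack top far L",333,201,.028),("far R",401,208,.028),("near R",373,360,.028),("near L bot",280,350,0),
 ("mat",342,155,.002),("mat",420,162,.002),("mat",415,194,.002),("mat",325,187,.002),
 ("tray",246,380,.022),("tray",404,404,.022),("tray",220,460,.022),("comb",375,163,.014),
 ("sp jaw",357,290,.036),("sp end",370,242,.036),("fl1b",224,345,0),("fl2",222,290,0),("fl3",244,260,0),("fl4",254,215,0),("beak",277,192,0),("disc1",300,337,.034),("disc4",336,227,.034),("nut",467,360,.0)]:
    print(l,ray(m,u,v,z).round(3))
m=camera_model("scene")
for l,u,v,z in[("rack L far",385,191,.028),("rack near",420,215,.028),("rackR",236,236,.028),("rackR far",265,266,0),
 ("mat",125,265,.002),("mat",185,251,.002),("mat",224,298,.002),("mat",155,321,.002),("comb",159,284,.014),("tray",386,184,.022),("tray",423,168,.022),("tray",479,200,.022),
 ("beak",278,312,0),("jaw",344,210,.036),("end",294,221,.036)]:
    print(l,ray(m,u,v,z).round(3))
E
```

```text
rack top far L [ 0.573 -0.18   0.028]
far R [ 0.428 -0.178  0.028]
near R [0.459 0.233 0.028]
near L bot [ 0.608  0.215 -0.   ]
mat [ 0.58  -0.424  0.002]
mat [ 0.385 -0.424  0.002]
mat [ 0.396 -0.277  0.002]
mat [ 0.602 -0.271  0.002]
tray [0.642 0.296 0.022]
tray [0.41  0.3   0.022]
tray [0.643 0.424 0.022]
comb [ 0.495 -0.379  0.014]
sp jaw [0.497 0.093 0.036]
sp end [ 0.484 -0.043  0.036]
fl1b [0.7  0.22 0.  ]
fl2 [0.74  0.096 0.   ]
fl3 [0.722 0.009 0.   ]
fl4 [ 0.738 -0.139  0.   ]
beak [ 0.708 -0.234  0.   ]
disc1 [0.576 0.212 0.034]
disc4 [ 0.555 -0.082  0.034]
nut [0.31  0.186 0.   ]
rack L far [0.486 0.23  0.028]
rack near [0.628 0.217 0.028]
rackR [ 0.452 -0.183  0.028]
rackR far [ 0.554 -0.17   0.   ]
mat [ 0.377 -0.412  0.002]
mat [ 0.403 -0.288  0.002]
mat [ 0.602 -0.289  0.002]
mat [ 0.586 -0.421  0.002]
comb [ 0.5   -0.38   0.014]
tray [0.449 0.266 0.022]
tray [0.436 0.418 0.022]
tray [0.655 0.4   0.022]
beak [ 0.697 -0.223  0.   ]
jaw [0.513 0.075 0.036]
end [ 0.485 -0.05   0.036]
```

Emit:
jog_arm(
  rows=[
    [[0, 0, 0, 0.148], [0, 0, 0, 0.148], [0, 0, 0, 0.148], [-0.0252, 0.0565, 0, 0], [-0.0252, 0.0565, 0, 0], [-0.0252, 0.0565, 0, 0], [-0.0252, 0.0565, 0, 0], [-0.0252, 0.0565, 0, 0], [-0.0252, 0.0565, 0, 0], [-0.0252, 0.0565, 0, 0], [-0.0252, 0.0565, 0, 0], [-0.0252, 0.0565, 0, 0], [-0.0252, 0.0565, 0, 0], [0, 0, 0, 0], [0, 0, 0, 0]],
  ],
)

```text
time_s: 1.98
tcp_pos: [0.52, 0.0001, 0.2407]
ee_rot: [[-1.0, 0.001, -0.002], [0.001, 1.0, -0.0], [0.002, -0.0, -1.0]]
wrist_force: [-0.0, -0.1, -0.4]
gripper_width: 1.002
gripper_force: 0.0
```

Run:
```python
from h import *
s=sense(); print(s["time_s"],s["tcp_pos"],s["ee_rot"].round(3),s["wrist_force"])
m=snap("wrist","w1"); print(m["eye"])
im=cv2.imread("pics/w1.png"); cv2.imwrite("pics/w1.png",cv2.resize(im,(800,600),interpolation=cv2.INTER_CUBIC))
```

```text
1.975 [5.19992323e-01 1.36865610e-04 2.40654418e-01] [[-1.     0.001 -0.002]
 [ 0.001  1.    -0.   ]
 [ 0.002 -0.    -1.   ]] [-0.04376104 -0.07481539 -0.36714953]
[0.44484853 0.00046523 0.38506822]
```

View pics/w1.png

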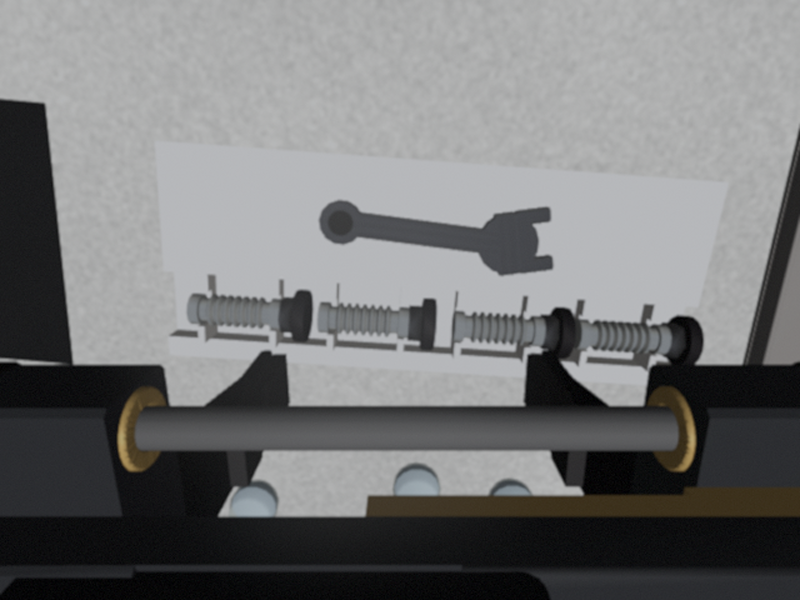

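Run:
```python
from h import *
m=load("w1"); g=lambda u,v,z: ray(m,u/1.25,v/1.25,z)
A=g(155,142,.028);B=g(727,183,.028);print(A,B,np.linalg.norm(A-B))
y=(B-A)/np.linalg.norm(B-A); x=np.array([y[1],-y[0],0]); print("yaw",np.degrees(np.arctan2(x[1],x[0])))
O=(A+B)/2+x*.120; print("origin",O)
for l,u,v,z in[("L far corner",170,355,.028),("R far",645,383,.028),("f4end",190,309,.034),("f4disc top",302,316,.050),("f3end",320,321,.034),("f3disc",430,324,.05),("f2end",455,328,.034),("f2disc",563,333,.05),("f1end",581,334,.034),("f1disc",686,341,.05)]:
    p=g(u,v,z)-O; print(l,np.round([p@x,p@y],4))
E0=g(340,222,.036);J=g(515,240,.036); d=J-E0; print("spanner",E0,J,np.linalg.norm(d),np.degrees(np.arctan2(d[1],d[0])))
for u,v in[(360,212),(480,227),(360,236),(478,250)]: print(g(u,v,.036))
```

```text
[ 0.42851907 -0.17657466  0.028     ] [0.45762337 0.23196855 0.028     ] 0.40957857953897336
yaw -4.074822918241058
origin [0.56276787 0.01916985 0.028     ]
L far corner [ 0.0416 -0.2048]
R far [0.0398 0.178 ]
f4end [ 0.     -0.1842]
f4disc top [-0.0055 -0.0956]
f3end [ 0.0029 -0.0851]
f3disc [-0.0058 -0.0018]
f2end [0.0014 0.0189]
f2disc [-0.0055  0.0967]
f1end [-0.0004  0.1166]
f1disc [-0.0056  0.1887]
spanner [ 0.48394887 -0.04725022  0.036     ] [0.49727738 0.07966059 0.036     ] 0.12760878521860633 84.00462098441908
[ 0.4768721 -0.0326305  0.036    ]
[0.48778981 0.05379968 0.036     ]
[ 0.49407952 -0.03312592  0.036     ]
[0.50455417 0.05299894 0.036     ]
```

Emit:
jog_arm(
  rows=[
    [[0.029, 0.018, 0.01, -0.183], [0, 0, 0.01, -0.183], [0, 0, 0.01, -0.183], [0, 0, 0.01, -0.183], [0, 0, 0.01, -0.183], [0, 0, 0.01, -0.183], [0, 0, 0.01, -0.183], [0, 0, 0.01, -0.183], [0, 0, 0.04, 0], [0, 0, 0.04, 0], [0, 0, 0, 0], [0, 0, 0, 0], [0, 0, 0, 0]],
  ],
  claw=0.5,
)

```text
time_s: 3.65
tcp_pos: [0.4927, 0.0181, 0.083]
ee_rot: [[-0.108, -0.994, 0.004], [-0.994, 0.108, 0.001], [-0.001, -0.003, -1.0]]
wrist_force: [0.9, 0.1, -1.0]
gripper_width: 0.503
gripper_force: 0.0
```

Run:
```python
from h import *
s=sense(); print(s["tcp_pos"],s["joints"].round(1),s["gripper_width"])
m=snap("wrist","w2"); delta([.491,.018,.05],-6)
f=240/np.tan(np.radians(m["fovy"]/2)); print(m["eye"],m["rotation"].round(3))
```

```text
[0.49265348 0.0181054  0.08304638] [ 21.   19.8 -29.7   0.  -40.2 -27.2] 0.5033426375661683
shift [0.0004 0.0016 0.0329] turn_deg -0.19572436368832768 rad -0.0034
[ 0.48391195 -0.05663019  0.22723798] [[-0.994  0.104  0.035]
 [ 0.11   0.955  0.274]
 [-0.004  0.277 -0.961]]
```

View pics/w2.png

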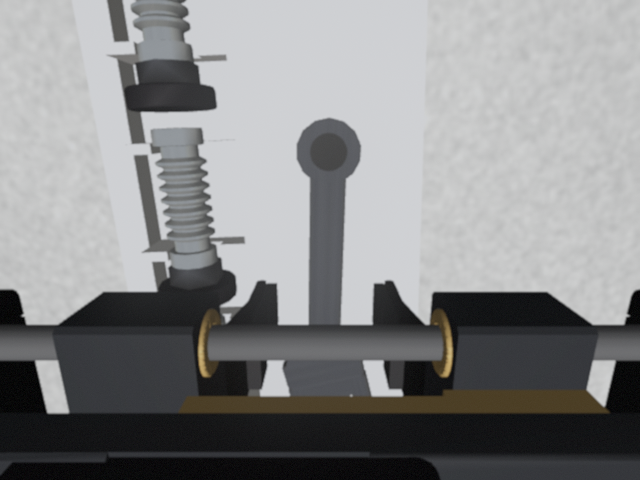

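Emit:
jog_arm(
  rows=[
    [[0, 0.0016, 0.017, 0], [0, 0, 0.017, 0], [0, 0, 0, 0], [0, 0, 0, 0]],
  ],
)

```text
time_s: 4.2
tcp_pos: [0.4904, 0.0184, 0.048]
ee_rot: [[-0.108, -0.994, 0.001], [-0.994, 0.108, 0.001], [-0.001, -0.001, -1.0]]
wrist_force: [-0.6, -0.4, 0.5]
gripper_width: 0.503
gripper_force: 0.0
```

Emit:
jog_arm(
  rows=[
    [[0, 0, 0, 0], [0, 0, 0, 0], [0, 0, 0, 0], [0, 0, 0, 0], [0, 0, 0, 0], [0, 0, -0.02, 0], [0, 0, -0.03, 0], [0, 0, -0.04, 0], [0, 0, -0.04, 0], [0, 0, 0, 0]],
  ],
  claw=0,
)

```text
time_s: 5.45
tcp_pos: [0.4913, 0.0187, 0.18]
ee_rot: [[-0.107, -0.994, 0.006], [-0.994, 0.107, 0.002], [-0.003, -0.006, -1.0]]
wrist_force: [0.4, 0.6, -2.6]
gripper_width: 0.2
gripper_force: 30.0
```

Run:
```python
from h import *
m=load("w1")
a=ray(m,45/1.25,104/1.25,.002);b=ray(m,72/1.25,362/1.25,.002);print(a,b,np.linalg.norm(a-b),np.degrees(np.arctan2(*(b-a)[[1,0]])))
```

```text
[ 0.40038434 -0.26711967  0.002     ] [ 0.60651716 -0.28688036  0.002     ] 0.20707781995835275 -5.475863040529423
```

Emit:
jog_arm(
  rows=[
    [[0.0548, -0.0067, 0, 0], [0.0548, -0.0067, 0, 0], [0.0548, -0.0067, 0, 0], [0.0548, -0.0067, 0, 0], [0.0548, -0.0067, 0, 0], [0.0548, -0.0067, 0, 0], [0, 0, 0, 0.1732], [0, 0, 0.01, 0.1732], [0, 0, 0.01, 0.1732], [0, 0, 0.015, 0.1732], [0, 0, 0.015, 0.1732], [0, 0, 0.015, 0.1732], [0, 0, 0.02, 0.1732], [0, 0, 0.02, 0.1732], [0, 0, 0.02, 0.1732], [0, 0, 0, 0], [0, 0, 0, 0]],
  ],
)

```text
time_s: 7.58
tcp_pos: [0.4943, -0.313, 0.052]
ee_rot: [[-0.996, 0.093, -0.001], [0.093, 0.996, 0.0], [0.001, 0.0, -1.0]]
wrist_force: [-0.6, -0.5, -1.3]
gripper_width: 0.2
gripper_force: 30.0
```

Run:
```python
from h import *
m=snap("side","s1",(300,120,440,220),5); s=sense(); print(s["gripper_width"],s["gripper_force"])
delta([.497,-.312,.0225],84.5)
```

```text
0.19927299372595605 29.956386387348175
shift [-0.0022  0.0013  0.03  ] turn_deg 0.12101435542908234 rad 0.0021
```

View pics/s1.png

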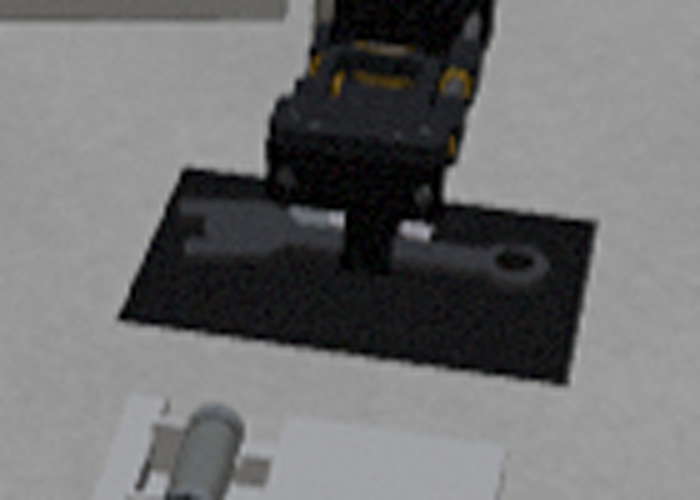

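Emit:
jog_arm(
  rows=[
    [[0, 0, 0.012, 0], [0, 0, 0.01, 0], [0, 0, 0.005, 0], [0, 0, 0.0015, 0], [0, 0, 0, 0], [0, 0, 0, 0], [0, 0, 0, 0]],
  ],
)

```text
time_s: 8.5
tcp_pos: [0.4946, -0.3131, 0.024]
ee_rot: [[-0.995, 0.096, 0.001], [0.096, 0.995, -0.0], [-0.001, -0.0, -1.0]]
wrist_force: [-0.2, -0.6, -1.3]
gripper_width: 0.202
gripper_force: 30.0
```

Emit:
jog_arm(
  rows=[
    [[0, 0, 0, 0], [0, 0, 0, 0], [0, 0, 0, 0], [0, 0, -0.01, 0], [0, 0, -0.03, 0], [0, 0, -0.05, 0], [0, 0, -0.05, 0], [0.02, -0.07, -0.04, 0], [0, 0, 0, 0], [0, 0, 0, 0]],
  ],
  claw=0.42,
)

```text
refused, shift out of range in row 8
```

Emit:
jog_arm(
  rows=[
    [[0, 0, 0.0017, 0], [0, 0, 0, 0], [0, 0, 0, 0]],
  ],
)

```text
time_s: 8.88
tcp_pos: [0.4944, -0.313, 0.022]
ee_rot: [[-0.995, 0.096, -0.0], [0.096, 0.995, 0.0], [0.0, 0.0, -1.0]]
wrist_force: [-0.8, -0.8, -1.3]
gripper_width: 0.205
gripper_force: 30.0
```

Emit:
jog_arm(
  rows=[
    [[0, 0, 0, 0], [0, 0, 0, 0], [0, 0, 0, 0], [0, 0, -0.01, 0], [0, 0, -0.03, 0], [0, 0, -0.05, 0], [0, 0, -0.05, 0], [0, -0.03, -0.02, 0], [0, -0.03, 0, 0], [0, 0, 0, 0], [0, 0, 0, 0]],
  ],
  claw=0.42,
)

```text
time_s: 10.25
tcp_pos: [0.4883, -0.3724, 0.1821]
ee_rot: [[-0.995, 0.096, -0.0], [0.096, 0.995, 0.0], [0.0, 0.0, -1.0]]
wrist_force: [-0.4, 0.3, 0.2]
gripper_width: 0.42
gripper_force: 0.0
```

Run:
```python
from h import *
m=snap("wrist","w3"); s=sense(); print(s["tcp_pos"],s["gripper_width"],m["eye"])
im=cv2.imread("pics/w3.png"); cv2.imwrite("pics/w3.png",cv2.resize(im,(800,600),interpolation=cv2.INTER_CUBIC))
```

```text
[ 0.48850511 -0.37209479  0.18201985] 0.4211779895991482 [ 0.41337664 -0.3649278   0.32639995]
```

View pics/w3.png

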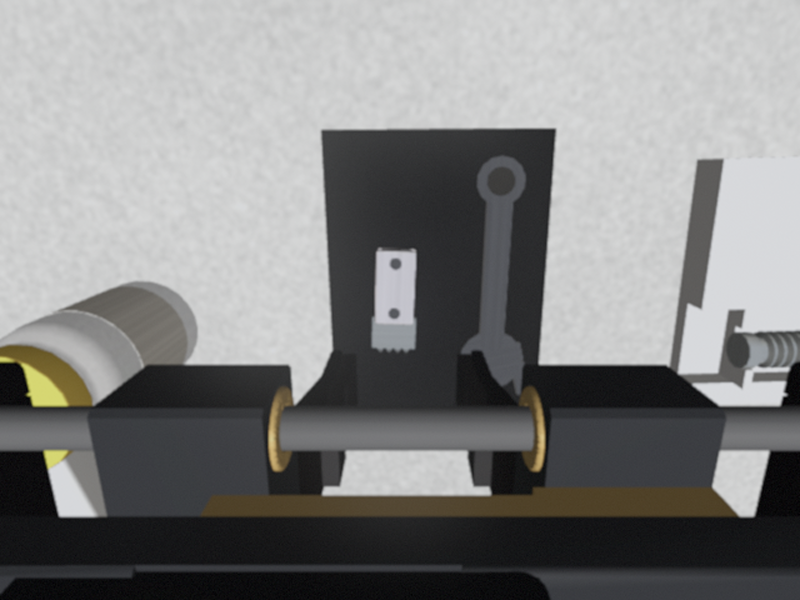

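Run:
```python
from h import *
im=cv2.imread("pics/w3_full.png"); cv2.imwrite("pics/w3c.png",cv2.resize(im[190:290,270:360],None,fx=6,fy=6,interpolation=cv2.INTER_CUBIC))
```

```text
(no output)
```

View pics/w3c.png

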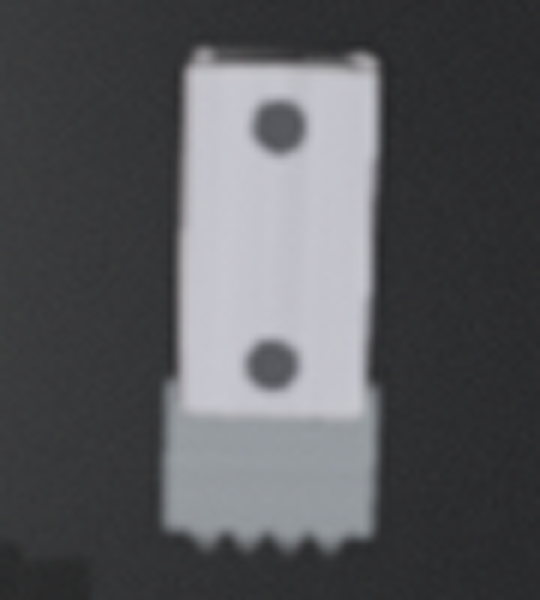

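Run:
```python
from h import *
m=load("w3"); g=lambda u,v,z: ray(m,270+u/6,190+v/6,z)
c=[g(*q,.016) for q in[(188,65),(378,65),(367,415),(180,412)]]
print(c,np.linalg.norm(c[0]-c[1]),np.linalg.norm(c[1]-c[2]))
r=(c[0]+c[1])/2; f=(c[2]+c[3])/2; d=f-r; print("rear",r,"front",f,"yaw",np.degrees(np.arctan2(d[1],d[0])))
t=[g(*q,.008) for q in[(206,550),(247,552),(289,553),(330,553)]]; T=sum(t)/4; e=t[3]-t[0]; print("edge",T,np.linalg.norm(e),np.degrees(np.arctan2(e[1],e[0]))-90)
d/=np.linalg.norm(d); O=T-.045*d; print("origin",O, f-d*.022)
h=[g(u,v,.016) for u,v in[(279,127),(273,365)]]; dd=h[1]-h[0]; print(np.degrees(np.arctan2(dd[1],dd[0])))
delta([*(O-.003*d)[:2],.0],np.degrees(np.arctan2(d[1],d[0]))+90)
```

```text
[array([ 0.46528247, -0.38906086,  0.016     ]), array([ 0.46781591, -0.36338754,  0.016     ]), array([ 0.51752597, -0.36956069,  0.016     ]), array([ 0.51447421, -0.39588712,  0.016     ])] 0.025798012856169943 0.05009189547058193
rear [ 0.46654919 -0.3762242   0.016     ] front [ 0.51600009 -0.3827239   0.016     ] yaw -7.487895146399097
edge [ 0.54003347 -0.3862541   0.008     ] 0.01834700499248581 -7.133330779791947
origin [ 0.49541721 -0.38038984  0.008     ] [ 0.49418769 -0.37985694  0.016     ]
-7.391187221160247
shift [-0.0048 -0.0076  0.182 ] turn_deg 2.007897573143495 rad 0.035
```

Emit:
jog_arm(
  rows=[
    [[-0.0048, -0.0076, 0, -0.1829], [0, 0, 0.005, -0.1829], [0, 0, 0.005, -0.1829], [0, 0, 0.005, -0.1829], [0, 0, 0.005, -0.1829], [0, 0, 0.005, -0.1829], [0, 0, 0.005, -0.1829], [0, 0, 0.005, -0.1829], [0, 0, 0.005, -0.1829], [0, 0, 0.005, -0.1829], [0, 0, 0.005, -0.1829], [0, 0, 0.005, -0.1829], [0, 0, 0.005, -0.1829], [0, 0, 0.005, -0.1829], [0, 0, 0.005, -0.1829], [0, 0, 0.005, -0.1829], [0, 0, 0.005, -0.1829], [0, 0, 0, 0], [0, 0, 0, 0]],
  ],
)

```text
time_s: 12.68
tcp_pos: [0.493, -0.3804, 0.1023]
ee_rot: [[0.992, -0.13, 0.0], [-0.13, -0.992, -0.0], [0.0, 0.0, -1.0]]
wrist_force: [-0.5, 0.0, 0.6]
gripper_width: 0.423
gripper_force: 0.0
```

Run:
```python
from h import *
m=snap("wrist","w4"); s=sense(); print(s["tcp_pos"],s["joints"].round(1))
delta([.492,-.3798,.023],82.6)
im=cv2.imread("pics/w4_full.png")
print([proj(m,p).round(0) for p in([.54,-.386,.008],[.495,-.380,.016])])
cv2.imwrite("pics/w4.png",cv2.resize(im[200:400,180:440],None,fx=3,fy=3))
```

```text
[ 0.49300089 -0.38049861  0.10234086] [-22.8  29.   -9.9   0.  -51.1 105.4]
shift [-0.0011 -0.0006  0.0793] turn_deg -0.03298833057806405 rad -0.0006
[array([325., 179.]), array([325., 253.])]
```

View pics/w4.png

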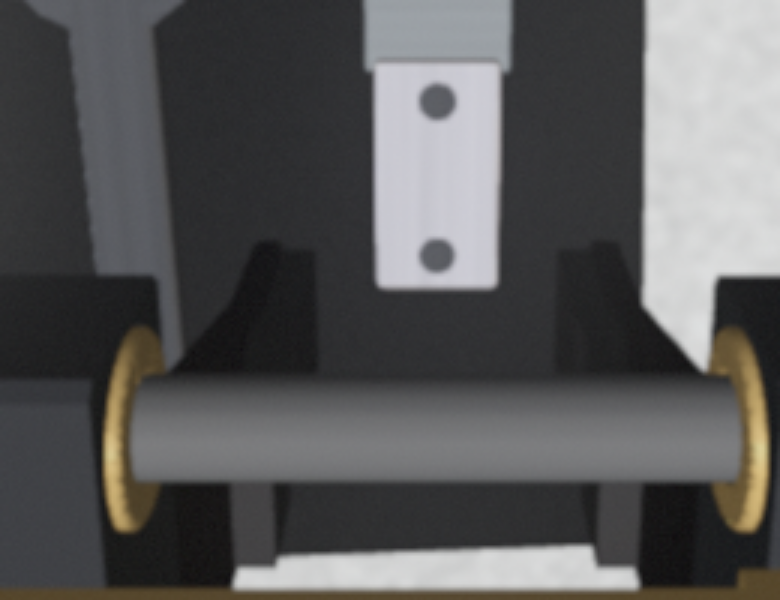

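Emit:
jog_arm(
  rows=[
    [[-0.001, -0.0006, 0.03, 0], [0, 0, 0.03, 0], [0, 0, 0.0193, 0], [0, 0, 0, 0], [0, 0, 0, 0]],
  ],
)

```text
time_s: 13.35
tcp_pos: [0.492, -0.3801, 0.023]
ee_rot: [[0.992, -0.129, 0.0], [-0.129, -0.992, -0.0], [0.0, 0.0, -1.0]]
wrist_force: [-0.0, -0.6, -1.0]
gripper_width: 0.417
gripper_force: 0.0
```

Emit:
jog_arm(
  rows=[
    [[0, 0, 0, 0], [0, 0, 0, 0], [0, 0, 0, 0], [0, 0, 0, 0], [0, 0, -0.02, 0], [0, 0, -0.05, 0], [0, 0, -0.03, 0], [0, 0, 0, 0], [0, 0, 0, 0]],
  ],
  claw=0,
)

```text
time_s: 14.48
tcp_pos: [0.4908, -0.3793, 0.1212]
ee_rot: [[0.992, -0.129, -0.002], [-0.129, -0.992, 0.002], [-0.003, -0.002, -1.0]]
wrist_force: [0.2, 1.0, -1.7]
gripper_width: 0.295
gripper_force: 30.0
```

Run:
```python
from h import *
m=snap("wrist","w5"); s=sense(); print(s["tcp_pos"])
im=cv2.imread("pics/w5_full.png"); cv2.imwrite("pics/w5.png",cv2.resize(im[120:320,220:430],None,fx=3,fy=3))
psi=np.radians(-4.075); O=np.array([.5628,.0192]); R=np.array([[np.cos(psi),-np.sin(psi)],[np.sin(psi),np.cos(psi)]])
p=O+R@[-.057-.022,.1505]; print(p); delta([*p,.09],85.925)
```

```text
[ 0.49065074 -0.37932362  0.12077257]
[0.49469459 0.17493343]
shift [-0.0671 -0.5501  0.0319] turn_deg -3.3074297964350876 rad -0.0577
```

View pics/w5.png

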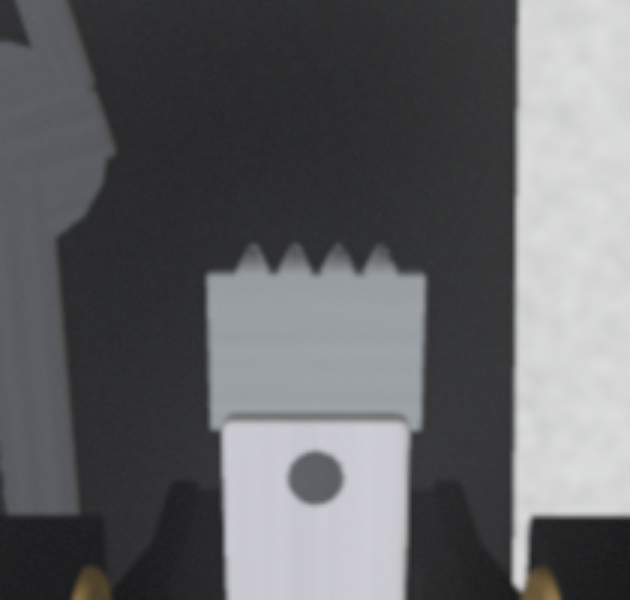

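Run:
```python
from h import *
m=load("w5"); s=sense(); z=s["tcp_pos"][2]-.015
for u in(253,295,338,381): print(s["ee_rot"].T@(ray(m,220+u/3,201,z)-s["tcp_pos"]))
```

```text
[ 0.04761876 -0.0089837   0.01485059]
[ 0.04760895 -0.00311771  0.01484085]
[0.04759891 0.002887   0.01483089]
[0.04758887 0.00889076 0.01482092]
```

Emit:
jog_arm(
  rows=[
    [[-0.0075, -0.0611, 0, 0], [-0.0075, -0.0611, 0, 0], [-0.0075, -0.0611, 0, 0], [-0.0075, -0.0611, 0, 0], [-0.0075, -0.0611, 0, 0], [-0.0075, -0.0611, 0, 0], [-0.0075, -0.0611, 0, 0], [-0.0075, -0.0611, 0, 0], [-0.0071, -0.0611, 0, 0], [0, 0, 0.02, -0.0577], [0, 0, 0.02, 0], [0, 0, 0.019, 0], [0, 0, 0, 0], [0, 0, 0, 0], [0, 0, 0, 0]],
  ],
)

```text
time_s: 16.4
tcp_pos: [0.4961, 0.1741, 0.0644]
ee_rot: [[0.998, -0.071, 0.001], [-0.071, -0.998, 0.001], [0.001, -0.001, -1.0]]
wrist_force: [0.1, 0.7, -1.1]
gripper_width: 0.297
gripper_force: 30.0
```

```bash
cat >> h.py <<'E'
psi=np.radians(-4.075); RO=np.array([.5628,.0192]); RR=np.array([[np.cos(psi),-np.sin(psi)],[np.sin(psi),np.cos(psi)]])
def rk(x,y,z): return np.array([*(RO+RR@[x,y]),z])
def inrack(p): return RR.T@(np.asarray(p)[:2]-RO)
E
python3 - <<'E'
from h import *
m=snap("wrist","w6"); s=sense(); print(inrack(s["tcp_pos"]),s["tcp_pos"][2],s["gripper_width"])
im=cv2.imread("pics/w6_full.png"); cv2.imwrite("pics/w6.png",cv2.resize(im[60:260,200:460],None,fx=3,fy=3))
delta(rk(-.080,.1505,.062),85.925)
E
```

```text
[-0.07760676  0.14979783] 0.06444023699880719 0.29462656937999165
shift [-0.0024 -0.0007  0.0024] turn_deg 0.029858757416491244 rad 0.0005
```

View pics/w6.png

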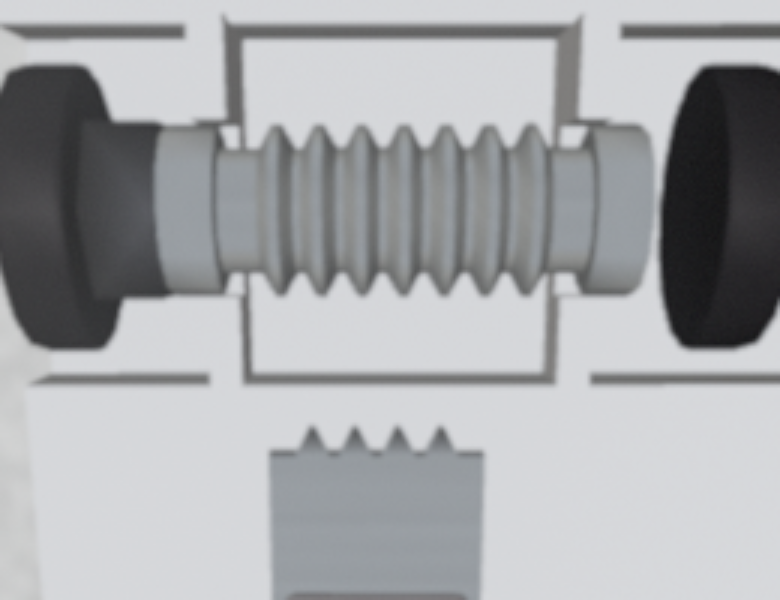

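Run:
```python
from h import *
m=load("w6"); g=lambda u,v,z: inrack(ray(m,200+u/3,60+v/3,z))
s=sense(); P=inrack(s["tcp_pos"]); print("tip",g(376.5,427,s["tcp_pos"][2]-.015),P)
print("foot", g(404,290,.034),g(404,125,.034),g(281,290,.034),g(529,290,.034))
print("well edge", g(245,378,.028),g(555,378,.028),"far",g(241,34,.028),g(556,34,.028))
print("shelf edge y corners",g(404,210,.046))
```

```text
tip [-0.03059844  0.14994725] [-0.07760676  0.14979783]
foot [-0.01281694  0.14585218] [0.01021022 0.14597858] [-0.01279212  0.16407607] [-0.01284216  0.12733702]
well edge [-0.02659746  0.17051148] [-0.02665882  0.12202347] far [0.02309018 0.16949416] [0.02301628 0.12392521]
shelf edge y corners [-0.00151744  0.14619172]
```

Emit:
jog_arm(
  rows=[
    [[0, 0.0038, 0, 0], [0, 0, 0.008, 0], [0, 0, 0.0055, 0], [0, 0, 0, 0], [0, 0, 0, 0], [0, 0, 0, 0]],
  ],
)

```text
time_s: 17.2
tcp_pos: [0.4954, 0.1702, 0.0503]
ee_rot: [[0.998, -0.07, 0.0], [-0.07, -0.998, 0.0], [0.0, -0.0, -1.0]]
wrist_force: [-0.3, -0.6, -1.1]
gripper_width: 0.298
gripper_force: 30.0
```

Run:
```python
from h import *
s=sense(); print(inrack(s["tcp_pos"]),s["tcp_pos"][2],s["wrist_force"]); delta(rk(-.061,.146,.049),85.925)
```

```text
[-0.07792452  0.14585828] 0.050332345097141185 [-0.33251807 -0.57429478 -1.09654123]
shift [ 0.0169 -0.0001  0.0013] turn_deg 0.03320671266510544 rad 0.0006
```

Emit:
jog_arm(
  rows=[
    [[0, 0, 0.0012, 0], [0.006, 0, 0, 0], [0.006, 0, 0, 0], [0.004, 0, 0, 0], [0, 0, 0, 0], [0, 0, 0, 0]],
  ],
)

```text
time_s: 17.95
tcp_pos: [0.5113, 0.169, 0.049]
ee_rot: [[0.997, -0.071, 0.0], [-0.071, -0.997, 0.0], [0.0, -0.0, -1.0]]
wrist_force: [0.2, -0.0, -1.0]
gripper_width: 0.293
gripper_force: 30.0
```

Emit:
jog_arm(
  rows=[
    [[0.001, 0, 0, 0], [0.001, 0, 0, 0], [0.001, 0, 0, 0], [0, 0, 0, 0], [0, 0, 0, 0]],
  ],
)

```text
time_s: 18.58
tcp_pos: [0.5143, 0.1688, 0.049]
ee_rot: [[0.998, -0.071, 0.0], [-0.071, -0.998, -0.0], [0.0, 0.0, -1.0]]
wrist_force: [0.7, -0.5, -0.8]
gripper_width: 0.29
gripper_force: 30.0
```

Run:
```python
from h import *
m=snap("wrist","w7"); s=sense(); print(inrack(s["tcp_pos"]),s["tcp_pos"][2],s["wrist_force"])
im=cv2.imread("pics/w7_full.png"); cv2.imwrite("pics/w7.png",cv2.resize(im[60:260,200:460],None,fx=3,fy=3))
```

```text
[-0.05900545  0.14576638] 0.049029460754921234 [-1.06789977  0.03087604 -1.11231295]
```

View pics/w7.png

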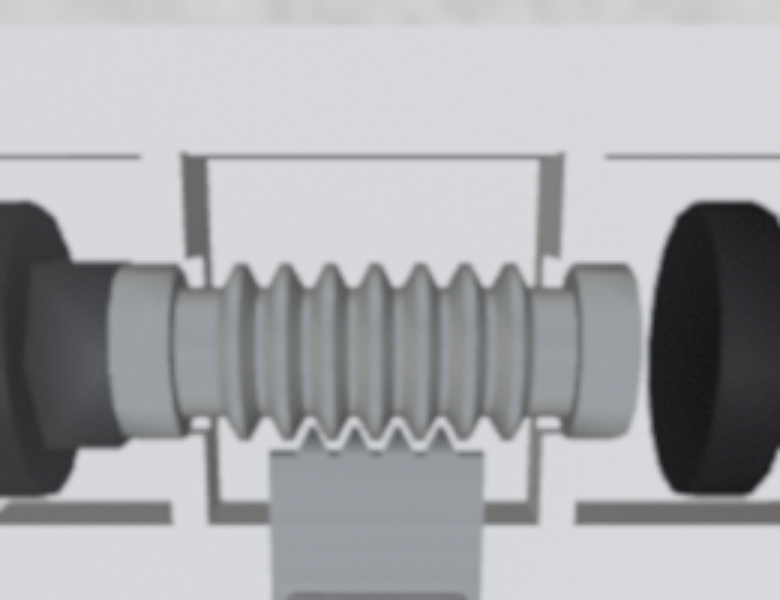

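Emit:
jog_arm(
  rows=[
    [[0.001, 0, 0, 0], [0.001, 0, 0, 0], [0.0005, 0, 0, 0], [0, 0, 0, 0], [0, 0, 0, 0]],
  ],
)

```text
time_s: 19.25
tcp_pos: [0.5164, 0.1686, 0.049]
ee_rot: [[0.998, -0.071, -0.001], [-0.071, -0.998, -0.0], [-0.001, 0.0, -1.0]]
wrist_force: [-3.0, 1.4, 0.8]
gripper_width: 0.295
gripper_force: 30.0
```

Emit:
jog_arm(
  rows=[
    [[0.0005, 0, 0, 0], [0, 0, 0, 0], [0, 0, 0, 0]],
  ],
)

```text
time_s: 19.62
tcp_pos: [0.5165, 0.1685, 0.049]
ee_rot: [[0.998, -0.071, -0.001], [-0.071, -0.998, -0.0], [-0.001, 0.001, -1.0]]
wrist_force: [-5.2, 1.6, 2.9]
gripper_width: 0.297
gripper_force: 30.0
```

Run:
```python
from h import *
s=sense(); print(inrack(s["tcp_pos"]),s["tcp_pos"][2],s["wrist_force"])
```

```text
[-0.05675098  0.14564565] 0.04899254553036783 [-5.16169861  1.58035002  2.90845302]
```

Emit:
jog_arm(
  rows=[
    [[0, 0, 0, 0], [0, 0, 0, 0], [0, 0, 0, 0], [0, 0, 0, 0], [0, 0, -0.01, 0], [0, 0, -0.03, 0], [0, 0, -0.06, 0], [0, 0, 0, 0], [0, 0, 0, 0], [0, 0, 0, 0], [0, 0, 0, 0], [0, 0, 0, 0], [0, 0, 0, 0], [0, 0, 0, 0], [0, 0, 0, 0], [0, 0, 0, 0], [0, 0, 0, 0]],
  ],
  claw=0.42,
)

```text
time_s: 21.75
tcp_pos: [0.5173, 0.1686, 0.1491]
ee_rot: [[0.998, -0.071, 0.0], [-0.071, -0.998, 0.0], [0.0, -0.0, -1.0]]
wrist_force: [-0.2, 1.0, -0.9]
gripper_width: 0.42
gripper_force: 0.0
```

Run:
```python
from h import *
m=snap("wrist","w8"); s=sense(); print(inrack(s["tcp_pos"]),s["tcp_pos"][2],s["gripper_width"])
im=cv2.imread("pics/w8_full.png"); cv2.imwrite("pics/w8.png",cv2.resize(im[130:330,200:460],None,fx=3,fy=3))
delta(rk(-.05675,.1457,.049),85.925)
```

```text
[-0.05600867  0.14577664] 0.14908943907268707 0.4218711441439433
shift [-7.000e-04  1.000e-04  1.001e-01] turn_deg 0.03306338929832009 rad 0.0006
```

View pics/w8.png

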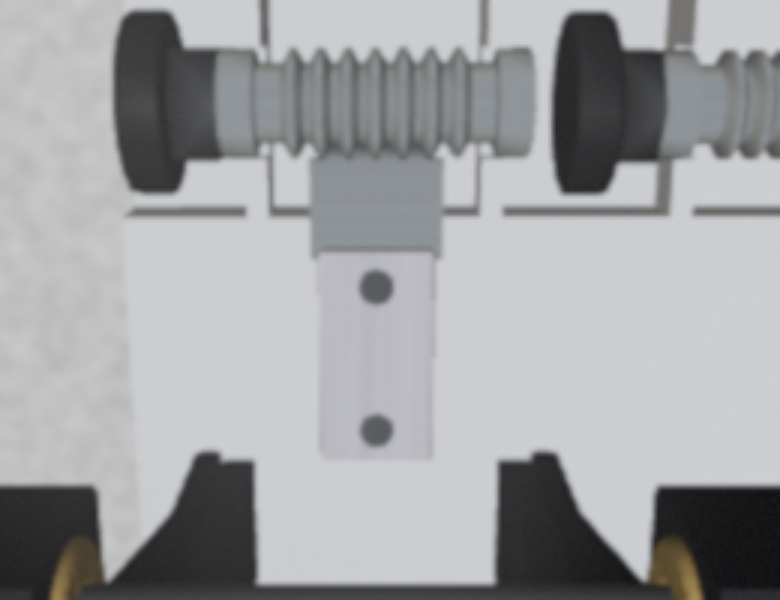

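Emit:
jog_arm(
  rows=[
    [[-0.0007, 0, 0.05, 0], [0, 0, 0.03, 0], [0, 0, 0.02, 0], [0, 0, 0, 0], [0, 0, 0, 0]],
  ],
)

```text
time_s: 22.42
tcp_pos: [0.5167, 0.1687, 0.0491]
ee_rot: [[0.998, -0.071, 0.0], [-0.071, -0.998, 0.0], [0.0, -0.0, -1.0]]
wrist_force: [-0.4, -0.1, -0.0]
gripper_width: 0.421
gripper_force: 0.0
```

Emit:
jog_arm(
  rows=[
    [[0, 0, 0, 0], [0, 0, 0, 0], [0, 0, 0, 0], [0, 0, 0, 0], [-0.003, 0, -0.0005, 0], [-0.006, 0, 0, 0], [-0.012, 0, -0.005, 0], [0, 0, -0.01, 0], [0, 0.045, 0, 0], [0, 0.0525, 0, 0], [0, 0, 0, 0], [0, 0, 0, 0], [0, 0, 0, 0]],
  ],
  claw=0,
)

```text
time_s: 24.05
tcp_pos: [0.4894, 0.0739, 0.065]
ee_rot: [[0.998, -0.069, 0.001], [-0.069, -0.998, 0.001], [0.001, -0.001, -1.0]]
wrist_force: [-0.1, -0.7, -2.0]
gripper_width: 0.293
gripper_force: 30.0
```

```bash
cat >> h.py <<'E'
def findfoot():
    """snap at shelf pose; offset of this foot's crest pattern vs. foot1 in w6"""
    import time
    n="ff%d"%int(sense()["time_s"]*100); m=snap("wrist",n); s=sense(); P=inrack(s["tcp_pos"])
    print("tcp rack",P.round(4),"z",round(s["tcp_pos"][2],4),"w",round(s["gripper_width"],3),s["wrist_force"].round(1))
    a=cv2.imread("pics/w6_full.png",0); b=cv2.imread(f"pics/{n}_full.png",0)
    x0,y0,x1,y1=251,100,418,160   # foot1 spindle incl. plain ends in w6
    pad=40
    r=cv2.matchTemplate(b[y0-25:y1+25,x0-pad:x1+pad],a[y0:y1,x0:x1],cv2.TM_CCOEFF_NORMED)
    _,v,_,l=cv2.minMaxLoc(r); u=334.7+l[0]-pad; w=156.7+l[1]-25
    f=inrack(ray(m,u,w,.034)); print("match",round(v,3),"du",l[0]-pad,l[1]-25,"foot y",f.round(4))
    # teeth check: comb held pose in the hand
    t=a[200:245,285:365]; r=cv2.matchTemplate(b[190:255,275:375],t,cv2.TM_CCOEFF_NORMED); _,v,_,l=cv2.minMaxLoc(r); print("comb in hand",round(v,3),l[0]-10,l[1]-10)
    delta(rk(-.0780,f[1],.0503),85.925)
E
python3 -c "
from h import *
findfoot()"
```

```text
tcp rack [-0.0772  0.0493] z 0.0648 w 0.296 [ 0.6 -0.1 -2.1]
match 0.91 du -12 1 foot y [-0.0128  0.0508]
comb in hand 0.99 0 1
shift [-0.0008 -0.0015  0.0145] turn_deg 0.10979723928676322 rad 0.0019
```

Emit:
jog_arm(
  rows=[
    [[0, -0.0015, 0.008, 0.002], [0, 0, 0.0065, 0], [0, 0, 0.0012, 0], [0.006, 0, 0, 0], [0.006, 0, 0, 0], [0.004, 0, 0, 0], [0, 0, 0, 0], [0, 0, 0, 0]],
  ],
)

```text
time_s: 25.1
tcp_pos: [0.503, 0.0726, 0.0491]
ee_rot: [[0.997, -0.072, -0.004], [-0.072, -0.997, -0.002], [-0.004, 0.002, -1.0]]
wrist_force: [-5.7, -0.9, 10.0]
gripper_width: 0.295
gripper_force: 30.0
```

Emit:
jog_arm(
  rows=[
    [[0.001, 0, 0, 0], [0.001, 0, 0, 0], [0.001, 0, 0, 0], [0.001, 0, 0, 0], [0, 0, 0, 0], [0, 0, 0, 0]],
  ],
)

```text
time_s: 25.85
tcp_pos: [0.5064, 0.0722, 0.0491]
ee_rot: [[0.997, -0.072, -0.005], [-0.072, -0.997, -0.002], [-0.005, 0.003, -1.0]]
wrist_force: [-7.6, 0.4, 11.7]
gripper_width: 0.293
gripper_force: 30.0
```

Run:
```python
from h import *
s=sense(); print(inrack(s["tcp_pos"]),s["tcp_pos"][2],s["wrist_force"])
```

```text
[-0.06007402  0.04888121] 0.0491387863078975 [-7.56187688  0.35237837 11.650717  ]
```

Emit:
jog_arm(
  rows=[
    [[-0.003, 0, -0.0008, 0], [0, -0.0019, 0, 0], [0, 0, 0, 0], [0, 0, 0, 0], [0, 0, 0, 0]],
  ],
)

```text
time_s: 26.48
tcp_pos: [0.506, 0.075, 0.0495]
ee_rot: [[0.997, -0.073, -0.0], [-0.073, -0.997, -0.0], [-0.0, 0.0, -1.0]]
wrist_force: [-0.7, -0.4, -0.8]
gripper_width: 0.298
gripper_force: 30.0
```

Run:
```python
from h import *
m=snap("wrist","w9"); s=sense(); print(inrack(s["tcp_pos"]),s["tcp_pos"][2],s["wrist_force"],s["ee_rot"][:,1])
a=cv2.imread("pics/w7_full.png",0); b=cv2.imread("pics/w9_full.png",0)
x0,y0,x1,y1=235,145,416,208
r=cv2.matchTemplate(b[y0-40:y1+25,x0-40:x1+40],a[y0:y1,x0:x1],cv2.TM_CCOEFF_NORMED); _,v,_,l=cv2.minMaxLoc(r); print(v,l[0]-40,l[1]-40)
u=200+376/3+l[0]-40; w=60+440/3+l[1]-40; print(inrack(ray(m,u,w,.034)))
m7=load("w7");print(inrack(ray(m7,200+376/3,60+440/3,.034)))
cv2.imwrite("pics/w9.png",cv2.resize(b[60:260,200:460],None,fx=3,fy=3))
```

```text
[-0.06060178  0.05162834] 0.049524550785337546 [ 0.01471947 -0.81869754 -2.20450344] [-7.25601634e-02 -9.97364035e-01  6.79646592e-05]
0.8634101152420044 2 -4
[-0.01386946  0.05091164]
[-0.01385878  0.1460044 ]
```

Emit:
jog_arm(
  rows=[
    [[0, 0.0007, 0, -0.0015], [0.001, 0, 0, 0], [0.001, 0, 0, 0], [0.001, 0, 0, 0], [0.0005, 0, 0, 0], [0, 0, 0, 0], [0, 0, 0, 0]],
  ],
)

```text
time_s: 27.4
tcp_pos: [0.5094, 0.074, 0.0496]
ee_rot: [[0.997, -0.071, -0.0], [-0.071, -0.997, -0.0], [-0.0, 0.0, -1.0]]
wrist_force: [-0.1, -0.5, -1.1]
gripper_width: 0.3
gripper_force: 30.0
```

Run:
```python
from h import *
s=sense(); print(inrack(s["tcp_pos"]),s["tcp_pos"][2],s["wrist_force"])
```

```text
[-0.05716327  0.05091603] 0.0496460342287354 [-0.07989784 -0.49663843 -1.1080903 ]
```

Emit:
jog_arm(
  rows=[
    [[0.0005, 0, 0, 0], [0.0005, 0, 0, 0], [0, 0, 0.0003, 0], [0, 0, 0, 0], [0, 0, 0, 0]],
  ],
)

```text
time_s: 28.02
tcp_pos: [0.5101, 0.0739, 0.0493]
ee_rot: [[0.997, -0.071, -0.001], [-0.071, -0.997, -0.0], [-0.001, 0.0, -1.0]]
wrist_force: [-2.4, 0.4, -0.7]
gripper_width: 0.299
gripper_force: 30.0
```

Run:
```python
from h import *
s=sense(); print(inrack(s["tcp_pos"]),s["tcp_pos"][2],s["wrist_force"])
```

```text
[-0.05644112  0.05082077] 0.0492650022752589 [-2.43804916  0.38805297 -0.70673464]
```

Emit:
jog_arm(
  rows=[
    [[0.0004, 0, 0.0003, 0], [0.0003, 0, 0, 0], [0, 0, 0, 0], [0, 0, 0, 0]],
  ],
)

```text
time_s: 28.52
tcp_pos: [0.5102, 0.0738, 0.0491]
ee_rot: [[0.997, -0.071, -0.002], [-0.071, -0.997, -0.0], [-0.002, 0.001, -1.0]]
wrist_force: [-4.6, 0.1, 3.6]
gripper_width: 0.295
gripper_force: 30.0
```

Run:
```python
from h import *
s=sense(); print(inrack(s["tcp_pos"]),s["tcp_pos"][2],s["wrist_force"])
```

```text
[-0.05629903  0.05074121] 0.04913702391238545 [-4.60381961  0.11056878  3.6224754 ]
```

Emit:
jog_arm(
  rows=[
    [[0, 0, 0, 0], [0, 0, 0, 0], [0, 0, 0, 0], [0, 0, 0, 0], [0, 0, -0.01, 0], [0, 0, -0.03, 0], [0, 0, -0.06, 0], [0, 0, 0, 0], [0, 0, 0, 0], [0, 0, 0, 0], [0, 0, 0, 0], [0, 0, 0, 0], [0, 0, 0, 0], [0, 0, 0, 0], [0, 0, 0, 0], [0, 0, 0, 0], [0, 0, 0, 0]],
  ],
  claw=0.42,
)

```text
time_s: 30.65
tcp_pos: [0.5111, 0.074, 0.1491]
ee_rot: [[0.997, -0.071, 0.0], [-0.071, -0.997, 0.0], [0.0, -0.0, -1.0]]
wrist_force: [0.1, 0.1, -0.7]
gripper_width: 0.422
gripper_force: 0.0
```

```bash
cat >> h.py <<'E'
def checkhome(nm):
    m=snap("wrist",nm); s=sense(); P=inrack(s["tcp_pos"]); print("tcp",P.round(4),s["tcp_pos"][2].round(4))
    a=cv2.imread("pics/w8_full.png",0); b=cv2.imread(f"pics/{nm}_full.png",0); m8=load("w8")
    def loc(x0,y0,x1,y1,p=18):
        r=cv2.matchTemplate(b[y0-p:y1+p,x0-p:x1+p],a[y0:y1,x0:x1],cv2.TM_CCOEFF_NORMED); _,v,_,l=cv2.minMaxLoc(r); return round(v,3),l[0]-p,l[1]-p
    print("foot",loc(270,143,380,183),"leaf+tips",loc(296,175,355,220),"screw1",loc(318,217,334,233),"screw2",loc(318,266,334,281))
    k,du,dv=loc(318,217,334,233); k2,du2,dv2=loc(318,266,334,281)
    p=inrack(ray(m,325.3+du,225.7+dv,.042)); q=inrack(ray(m,325.3+du2,273.5+dv2,.042)); d=p-q
    print("screws rack",p.round(4),q.round(4),"yaw rel",np.degrees(np.arctan2(d[1],d[0])).round(2))
    p=inrack(ray(m8,325.3,225.7,.042)); print("w8 ref",p.round(4))
E
python3 -c "
from h import *
checkhome('w10'); delta(rk(-.0565,.0507,.049),85.925)"
```

```text
tcp [-0.0554  0.0509] 0.1491
foot (0.922, 0, 1) leaf+tips (0.983, 0, 1) screw1 (0.989, 0, 1) screw2 (0.987, 0, 1)
screws rack [-0.0413  0.0512] [-0.0755  0.0512] yaw rel -0.09
w8 ref [-0.0412  0.146 ]
shift [-0.0011  0.0003  0.1001] turn_deg 0.0008388491906998752 rad 0.0
```

Emit:
jog_arm(
  rows=[
    [[-0.0011, 0.0003, 0.05, 0], [0, 0, 0.03, 0], [0, 0, 0.0197, 0], [0, 0, 0, 0], [0, 0, 0, 0], [0, 0, 0, 0]],
  ],
)

```text
time_s: 31.45
tcp_pos: [0.5102, 0.0738, 0.0497]
ee_rot: [[0.997, -0.071, 0.001], [-0.071, -0.997, 0.0], [0.001, -0.0, -1.0]]
wrist_force: [0.1, -0.2, -0.5]
gripper_width: 0.421
gripper_force: 0.0
```

Emit:
jog_arm(
  rows=[
    [[0, 0, 0, 0], [0, 0, 0, 0], [0, 0, 0, 0], [0, 0, 0, 0], [-0.003, 0, -0.0005, 0], [-0.006, 0, 0, 0], [-0.012, 0, -0.005, 0], [0, 0, -0.01, 0], [0, 0.05, 0, 0], [0, 0.0505, 0, 0], [0, 0, 0, 0], [0, 0, 0, 0], [0, 0, 0, 0], [0, 0, 0, 0], [0, 0, 0, 0]],
  ],
  claw=0,
)

```text
time_s: 33.33
tcp_pos: [0.482, -0.0245, 0.0648]
ee_rot: [[0.998, -0.07, -0.0], [-0.07, -0.998, -0.0], [-0.0, 0.0, -1.0]]
wrist_force: [-0.6, -0.2, -2.2]
gripper_width: 0.292
gripper_force: 30.0
```

```bash
python3 -c "
from h import *
findfoot()"
```

```text
tcp rack [-0.0775 -0.0494] z 0.0648 w 0.293 [ 0.6  0.7 -0.8]
match 0.919 du -3 0 foot y [-0.0128 -0.0519]
comb in hand 0.985 0 0
shift [-0.0005  0.0025  0.0145] turn_deg 0.049432954716394306 rad 0.0009
```

Emit:
jog_arm(
  rows=[
    [[0, 0.0025, 0.008, 0], [0, 0, 0.0065, 0], [0, 0, 0, 0], [0.006, 0, 0, 0], [0.006, 0, 0, 0], [0.004, 0, 0, 0], [0, 0, 0, 0], [0, 0, 0, 0], [0, 0, 0, 0], [0, 0, 0, 0]],
  ],
)

```text
time_s: 34.62
tcp_pos: [0.4976, -0.0286, 0.0504]
ee_rot: [[0.997, -0.071, 0.0], [-0.071, -0.997, 0.0], [0.0, -0.0, -1.0]]
wrist_force: [-0.8, -0.4, -2.1]
gripper_width: 0.295
gripper_force: 30.0
```

Run:
```python
from h import *
s=sense(); print(inrack(s["tcp_pos"]),s["tcp_pos"][2],s["wrist_force"]); delta(rk(-.057,-.0519,.0499),85.925)
```

```text
[-0.06162059 -0.05234001] 0.05039773741029363 [-0.79084152 -0.38234688 -2.10906651]
shift [ 0.0046 -0.0004  0.0005] turn_deg 0.004889757038085918 rad 0.0001
```

Emit:
jog_arm(
  rows=[
    [[0.001, -0.0004, 0.0005, 0], [0.001, 0, 0, 0], [0.001, 0, 0, 0], [0.001, 0, 0, 0], [0.0006, 0, 0, 0], [0.0003, 0, 0, 0], [0, 0, 0, 0], [0, 0, 0, 0], [0, 0, 0, 0]],
  ],
)

```text
time_s: 35.75
tcp_pos: [0.5026, -0.0286, 0.0498]
ee_rot: [[0.997, -0.071, -0.0], [-0.071, -0.997, 0.0], [-0.0, 0.0, -1.0]]
wrist_force: [-0.5, 0.1, -1.8]
gripper_width: 0.293
gripper_force: 30.0
```

Run:
```python
from h import *
s=sense(); print(inrack(s["tcp_pos"]),s["tcp_pos"][2],s["wrist_force"])
```

```text
[-0.0566974  -0.05199452] 0.0498212083866347 [-0.54171357  0.11679218 -1.75081566]
```

Emit:
jog_arm(
  rows=[
    [[0.0005, 0, 0.0003, 0], [0.0004, 0, 0.0003, 0], [0, 0, 0, 0], [0, 0, 0, 0], [0, 0, 0, 0]],
  ],
)

```text
time_s: 36.38
tcp_pos: [0.5029, -0.0287, 0.0494]
ee_rot: [[0.997, -0.071, -0.001], [-0.071, -0.997, -0.0], [-0.001, 0.0, -1.0]]
wrist_force: [-4.1, 2.2, 5.3]
gripper_width: 0.297
gripper_force: 30.0
```

Emit:
jog_arm(
  rows=[
    [[0.0003, 0, 0, 0], [0, 0, 0, 0], [0, 0, 0, 0], [0, 0, 0, 0]],
  ],
)

```text
time_s: 36.88
tcp_pos: [0.5029, -0.0287, 0.0494]
ee_rot: [[0.997, -0.071, -0.002], [-0.071, -0.997, -0.0], [-0.002, 0.0, -1.0]]
wrist_force: [-4.7, 2.6, 4.9]
gripper_width: 0.29
gripper_force: 30.0
```

Run:
```python
from h import *
s=sense(); print(inrack(s["tcp_pos"]),s["tcp_pos"][2],s["wrist_force"])
```

```text
[-0.05630262 -0.05201342] 0.04943838062691591 [-4.67127547  2.60868791  4.90147424]
```

Home. Release and lift.

Emit:
jog_arm(
  rows=[
    [[0, 0, 0, 0], [0, 0, 0, 0], [0, 0, 0, 0], [0, 0, 0, 0], [0, 0, -0.01, 0], [0, 0, -0.03, 0], [0, 0, -0.06, 0], [0, 0, 0, 0], [0, 0, 0, 0], [0, 0, 0, 0], [0, 0, 0, 0], [0, 0, 0, 0], [0, 0, 0, 0], [0, 0, 0, 0], [0, 0, 0, 0], [0, 0, 0, 0], [0, 0, 0, 0]],
  ],
  claw=0.42,
)

```text
time_s: 39.0
tcp_pos: [0.5038, -0.0287, 0.1493]
ee_rot: [[0.997, -0.071, 0.0], [-0.071, -0.997, 0.0], [0.0, -0.0, -1.0]]
wrist_force: [-0.1, -0.5, 0.9]
gripper_width: 0.419
gripper_force: 0.0
```

```bash
python3 -c "
from h import *
checkhome('w11'); delta(rk(-.0565,-.052,.0495),85.925)"
```

```text
tcp [-0.0554 -0.052 ] 0.1493
foot (0.946, 0, 0) leaf+tips (0.988, 0, 0) screw1 (0.981, 0, 0) screw2 (0.987, 0, 0)
screws rack [-0.0406 -0.0517] [-0.0749 -0.0517] yaw rel -0.09
w8 ref [-0.0412  0.146 ]
shift [-0.0011  0.      0.0998] turn_deg 0.0037028904624207826 rad 0.0001
```

Emit:
jog_arm(
  rows=[
    [[-0.0011, 0, 0.05, 0], [0, 0, 0.03, 0], [0, 0, 0.0195, 0], [0, 0, 0, 0], [0, 0, 0, 0], [0, 0, 0, 0]],
  ],
)

```text
time_s: 39.8
tcp_pos: [0.503, -0.0285, 0.0503]
ee_rot: [[0.997, -0.071, 0.001], [-0.071, -0.997, 0.0], [0.001, -0.0, -1.0]]
wrist_force: [0.6, -0.4, 0.8]
gripper_width: 0.421
gripper_force: 0.0
```

Emit:
jog_arm(
  rows=[
    [[0, 0, 0, 0], [0, 0, 0, 0], [0, 0, 0, 0], [0, 0, 0, 0], [-0.003, 0, -0.0005, 0], [-0.006, 0, 0, 0], [-0.012, 0, -0.005, 0], [0, 0, -0.01, 0], [0, 0.05, 0, 0], [0, 0.0457, 0, 0], [0, 0, 0, 0], [0, 0, 0, 0], [0, 0, 0, 0], [0, 0, 0, 0], [0, 0, 0, 0]],
  ],
  claw=0,
)

```text
time_s: 41.68
tcp_pos: [0.4751, -0.122, 0.0653]
ee_rot: [[0.998, -0.07, -0.0], [-0.07, -0.998, 0.0], [-0.0, -0.0, -1.0]]
wrist_force: [0.3, -0.3, -1.7]
gripper_width: 0.293
gripper_force: 30.0
```

```bash
python3 -c "
from h import *
findfoot()"
```

```text
tcp rack [-0.0775 -0.1472] z 0.0653 w 0.292 [ 0.6  0.2 -0.6]
match 0.965 du -7 -1 foot y [-0.0123 -0.1479]
comb in hand 0.99 0 0
shift [-0.0005  0.0007  0.015 ] turn_deg 0.05259264278362252 rad 0.0009
```

Emit:
jog_arm(
  rows=[
    [[0, 0.0007, 0.008, 0], [0, 0, 0.0065, 0], [0, 0, 0, 0], [0.006, 0, 0, 0], [0.006, 0, 0, 0], [0.004, 0, 0, 0], [0, 0, 0, 0], [0, 0, 0, 0], [0, 0, 0, 0], [0, 0, 0, 0]],
  ],
)

```text
time_s: 42.98
tcp_pos: [0.4908, -0.1244, 0.0508]
ee_rot: [[0.997, -0.071, 0.0], [-0.071, -0.997, 0.0], [-0.0, -0.0, -1.0]]
wrist_force: [-0.6, 0.1, -1.4]
gripper_width: 0.296
gripper_force: 30.0
```

Run:
```python
from h import *
s=sense(); print(inrack(s["tcp_pos"]),s["tcp_pos"][2],s["wrist_force"]); delta(rk(-.057,-.1479,.0503),85.925)
```

```text
[-0.06164321 -0.14833935] 0.050789216389281355 [-0.57305436  0.13445156 -1.36472393]
shift [ 0.0046 -0.0004  0.0005] turn_deg 0.0012595770274970164 rad 0.0
```

Emit:
jog_arm(
  rows=[
    [[0.001, -0.0004, 0.0005, 0], [0.001, 0, 0, 0], [0.001, 0, 0, 0], [0.001, 0, 0, 0], [0.0006, 0, 0, 0], [0.0003, 0, 0, 0], [0, 0, 0, 0], [0, 0, 0, 0], [0, 0, 0, 0]],
  ],
)

```text
time_s: 44.1
tcp_pos: [0.4957, -0.1244, 0.0502]
ee_rot: [[0.997, -0.071, -0.0], [-0.071, -0.997, -0.0], [-0.0, 0.0, -1.0]]
wrist_force: [-0.2, -0.3, -1.4]
gripper_width: 0.3
gripper_force: 30.0
```

Emit:
jog_arm(
  rows=[
    [[0.0005, 0, 0.0003, 0], [0.0004, 0, 0.0003, 0], [0, 0, 0, 0], [0, 0, 0, 0], [0, 0, 0, 0]],
  ],
)

```text
time_s: 44.72
tcp_pos: [0.4962, -0.1244, 0.0499]
ee_rot: [[0.997, -0.071, -0.001], [-0.071, -0.997, -0.0], [-0.001, 0.0, -1.0]]
wrist_force: [-4.1, 1.9, 5.5]
gripper_width: 0.295
gripper_force: 30.0
```

Run:
```python
from h import *
s=sense(); print(inrack(s["tcp_pos"]),s["tcp_pos"][2],s["wrist_force"])
```

```text
[-0.05627427 -0.14798483] 0.04993707920080698 [-4.11136332  1.89440339  5.54889751]
```

Emit:
jog_arm(
  rows=[
    [[0.0003, 0, 0, 0], [0, 0, 0, 0], [0, 0, 0, 0], [0, 0, 0, 0]],
  ],
)

```text
time_s: 45.22
tcp_pos: [0.4961, -0.1244, 0.0499]
ee_rot: [[0.997, -0.071, -0.002], [-0.071, -0.997, 0.0], [-0.002, 0.0, -1.0]]
wrist_force: [-4.9, 1.8, 6.2]
gripper_width: 0.293
gripper_force: 30.0
```

Emit:
jog_arm(
  rows=[
    [[0, 0, 0, 0], [0, 0, 0, 0], [0, 0, 0, 0], [0, 0, 0, 0], [0, 0, -0.01, 0], [0, 0, -0.03, 0], [0, 0, -0.06, 0], [0, 0, 0, 0], [0, 0, 0, 0], [0, 0, 0, 0], [0, 0, 0, 0], [0, 0, 0, 0], [0, 0, 0, 0], [0, 0, 0, 0], [0, 0, 0, 0], [0, 0, 0, 0], [0, 0, 0, 0]],
  ],
  claw=0.42,
)

```text
time_s: 47.35
tcp_pos: [0.497, -0.1244, 0.1497]
ee_rot: [[0.997, -0.071, 0.0], [-0.071, -0.997, 0.0], [0.0, -0.0, -1.0]]
wrist_force: [-0.3, 0.7, -0.3]
gripper_width: 0.421
gripper_force: 0.0
```

```bash
python3 -c "
from h import *
checkhome('w12'); delta(rk(-.0565,-.148,.05),85.925)"
```

```text
tcp [-0.0554 -0.148 ] 0.1497
foot (0.981, 0, 0) leaf+tips (0.991, 0, 0) screw1 (0.995, 0, 0) screw2 (0.994, 0, 0)
screws rack [-0.0407 -0.1477] [-0.075  -0.1477] yaw rel -0.09
w8 ref [-0.0412  0.146 ]
shift [-0.0011  0.      0.0997] turn_deg 0.00032971230712064425 rad 0.0
```

Emit:
jog_arm(
  rows=[
    [[-0.0011, 0, 0.05, 0], [0, 0, 0.03, 0], [0, 0, 0.0192, 0], [0, 0, 0, 0], [0, 0, 0, 0], [0, 0, 0, 0]],
  ],
)

```text
time_s: 48.15
tcp_pos: [0.4964, -0.1243, 0.0514]
ee_rot: [[0.997, -0.071, 0.002], [-0.071, -0.997, 0.0], [0.002, -0.0, -1.0]]
wrist_force: [-0.3, 0.4, -0.8]
gripper_width: 0.421
gripper_force: 0.0
```

Emit:
jog_arm(
  rows=[
    [[0, 0, 0, 0], [0, 0, 0, 0], [0, 0, 0, 0], [0, 0, 0, 0], [-0.005, 0, -0.0005, 0], [-0.01, 0, 0, 0], [-0.015, 0, -0.01, 0], [0, 0, -0.04, 0], [0.0089, 0.0511, 0, 0], [0.0089, 0.0511, 0, 0], [0.0089, 0.0511, 0, 0], [0.0089, 0.0511, 0, 0], [0.0089, 0.0511, 0, 0.02], [0, 0, 0.04, 0], [0, 0, 0.02, 0], [0, 0, 0, 0], [0, 0, 0, 0], [0, 0, 0, 0]],
  ],
  claw=0,
)

```text
time_s: 50.4
tcp_pos: [0.4929, -0.3803, 0.0425]
ee_rot: [[0.996, -0.09, 0.002], [-0.09, -0.996, -0.001], [0.002, 0.001, -1.0]]
wrist_force: [-0.2, -0.2, -0.8]
gripper_width: 0.293
gripper_force: 30.0
```

```bash
python3 -c "
from h import *
s=sense(); print(s['gripper_width'],s['gripper_force'],s['wrist_force']); delta([.492,-.38,.0245],84.5)"
```

```text
0.29323430225583286 29.999502897262573 [-0.15155782 -0.17868839 -0.77913394]
shift [-0.001  -0.0002  0.018 ] turn_deg 0.31274345938084025 rad 0.0055
```

Emit:
jog_arm(
  rows=[
    [[0, 0, 0.01, 0], [0, 0, 0.005, 0], [0, 0, 0.002, 0], [0, 0, 0.0005, 0], [0, 0, 0, 0], [0, 0, 0, 0], [0, 0, 0, 0]],
  ],
)

```text
time_s: 51.28
tcp_pos: [0.4919, -0.3799, 0.0249]
ee_rot: [[0.996, -0.09, -0.001], [-0.09, -0.996, 0.0], [-0.001, -0.0, -1.0]]
wrist_force: [-2.3, 2.8, 8.3]
gripper_width: 0.296
gripper_force: 30.0
```

Emit:
jog_arm(
  rows=[
    [[0, 0, 0, 0], [0, 0, 0, 0], [0, 0, 0, 0], [0, 0, 0, 0], [0, 0, -0.01, 0], [0, 0, -0.04, 0], [0, 0, -0.06, 0], [0, 0, -0.05, 0], [0, 0, 0, 0], [0, 0, 0, 0], [0, 0, 0, 0], [0, 0, 0, 0]],
  ],
  claw=0.42,
)

```text
time_s: 52.78
tcp_pos: [0.4917, -0.38, 0.1821]
ee_rot: [[0.996, -0.091, -0.002], [-0.091, -0.996, 0.001], [-0.002, -0.001, -1.0]]
wrist_force: [-0.3, -0.0, -0.7]
gripper_width: 0.419
gripper_force: 0.0
```

```bash
python3 -c "
from h import *
m=snap('wrist','w13'); s=sense(); print(s['tcp_pos'],s['joints'].round(0))
a=cv2.imread('pics/w8_full.png',0)[217:233,318:334]; b=cv2.imread('pics/w13_full.png',0)
r=cv2.matchTemplate(b[150:330,250:420],a,cv2.TM_CCOEFF_NORMED)
for _ in range(3):
    _,v,_,l=cv2.minMaxLoc(r); u=250+l[0]+7.3;w=150+l[1]+8.7; print(round(v,3),u,w,ray(m,u,w,.016)); cv2.circle(r,l,8,-1,-1)
for i,y in enumerate([.1459,.0508,-.0520,-.148]): print('foot',i+1,rk(0,y,.034))
"
```

```text
[ 0.49184489 -0.38010458  0.18226611] [-23.  24.  -5.  -0. -61. 108.]
0.902 325.3 207.7 [ 0.50708222 -0.38110475  0.016     ]
0.867 325.3 246.7 [ 0.47389553 -0.37801685  0.016     ]
0.689 394.3 158.7 [ 0.54113512 -0.43901628  0.016     ]
foot 1 [0.57316798 0.16473115 0.034     ]
foot 2 [0.56640996 0.06987157 0.034     ]
foot 3 [ 0.55910476 -0.03266854  0.034     ]
foot 4 [ 0.55228279 -0.12842584  0.034     ]
```

```bash
python3 -c "
import cv2
im=cv2.imread('pics/side0.png'); cv2.imwrite('pics/tray.png',cv2.resize(im[368:480,212:412],None,fx=4,fy=4,interpolation=cv2.INTER_CUBIC))"
```

```text
(no output)
```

View pics/tray.png

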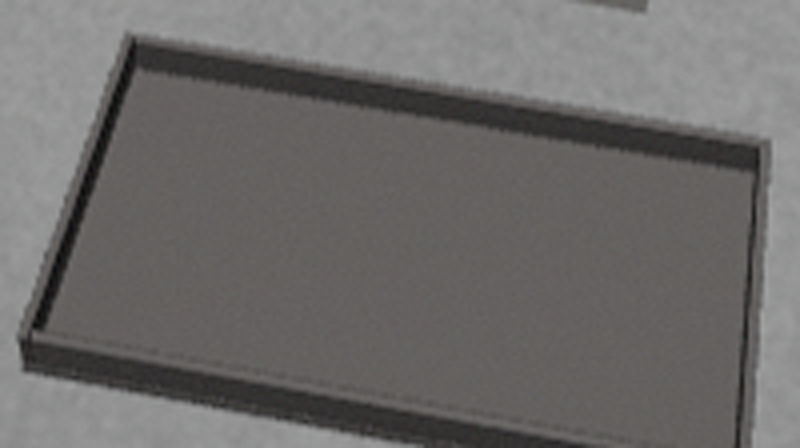

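```bash
cat >> h.py <<'E'
_m=camera_model("side"); _g=lambda u,v:ray(_m,212+u/4,368+v/4,.022)
_A,_B,_C=_g(128,36),_g(770,142),_g(22,340)
tc=((_B+_C)/2)[:2]; _d=(_A-_B); tyaw=np.arctan2(_d[1],_d[0])
def tr(x,y,z): c,s=np.cos(tyaw),np.sin(tyaw); return np.array([tc[0]+c*x-s*y,tc[1]+s*x+c*y,z])
E
python3 -c "
from h import *
import h
print(h._A,h._B,h._C,np.linalg.norm(h._A-h._B),np.linalg.norm(h._A-h._C),tc,np.degrees(tyaw))
e=h._A-h._C; print(np.degrees(np.arctan2(e[1],e[0])))
print(rk(0,-.148+.007,.1)); delta(rk(0,-.141,.1),175.925)
for x in(84,28,-28,-84): print(tr(x/1e3,-.008,.1))"
```

```text
[0.64602185 0.29168225 0.022     ] [0.40896989 0.29898871 0.022     ] [0.64952184 0.41480921 0.022     ] 0.23716453668108547 0.1231766989928388 [0.52924587 0.35689896] -1.765423099322346
-91.62824368946035
[ 0.55278023 -0.12144354  0.1       ]
shift [ 0.0373 -0.2631  0.0824] turn_deg 88.85415737549977 rad 1.5508
[0.61295953 0.34631492 0.1       ]
[0.55698612 0.34804015 0.1       ]
[0.5010127  0.34976537 0.1       ]
[0.44503928 0.3514906  0.1       ]
```

Emit:
jog_arm(
  rows=[
    [[0.0075, -0.0526, 0, 0], [0.0075, -0.0526, 0, 0], [0.0075, -0.0526, 0, 0], [0.0075, -0.0526, 0, 0], [0.0073, -0.0527, 0, 0], [0, 0, 0, 0.1723], [0, 0, 0.01, 0.1723], [0, 0, 0.01, 0.1723], [0, 0, 0.01, 0.1723], [0, 0, 0.01, 0.1723], [0, 0, 0.01, 0.1723], [0, 0, 0.01, 0.1723], [0, 0, 0.01, 0.1723], [0, 0, 0.01, 0.1723], [0, 0, 0, 0], [0, 0, 0, 0], [0, 0, 0, 0], [0, 0, 0, 0]],
  ],
  claw=0.35,
)

```text
time_s: 55.08
tcp_pos: [0.5535, -0.1216, 0.1038]
ee_rot: [[-0.07, -0.998, 0.001], [-0.998, 0.07, 0.0], [-0.0, -0.001, -1.0]]
wrist_force: [0.1, -0.5, 0.1]
gripper_width: 0.347
gripper_force: 0.0
```

```bash
python3 -c "
from h import *
s=sense(); print(inrack(s['tcp_pos']),s['tcp_pos'][2],s['gripper_width'],s['joints'].round(0)); delta(rk(0,-.141,.040),175.925)"
```

```text
[ 0.00070121 -0.14112337] 0.10382727652812818 0.346599491163173 [  4.  24. -18.   0. -48.  -8.]
shift [-0.0001  0.0007  0.0638] turn_deg 0.05111408609226942 rad 0.0009
```

Emit:
jog_arm(
  rows=[
    [[0, 0.0007, 0.03, 0], [0, 0, 0.015, 0], [0, 0, 0.006, 0], [0, 0, 0.004, 0], [0, 0, 0, 0], [0, 0, 0, 0]],
  ],
)

```text
time_s: 55.82
tcp_pos: [0.553, -0.1216, 0.0491]
ee_rot: [[-0.071, -0.997, 0.001], [-0.997, 0.071, -0.0], [-0.0, -0.001, -1.0]]
wrist_force: [-0.0, 1.1, 0.3]
gripper_width: 0.35
gripper_force: 0.0
```

Emit:
jog_arm(
  rows=[
    [[0, 0, 0.005, 0], [0, 0, 0.004, 0], [0, 0, 0, 0], [0, 0, 0, 0]],
  ],
)

```text
time_s: 56.32
tcp_pos: [0.5526, -0.1216, 0.0394]
ee_rot: [[-0.071, -0.997, -0.0], [-0.997, 0.071, -0.0], [0.0, 0.0, -1.0]]
wrist_force: [-0.7, 0.3, 0.7]
gripper_width: 0.349
gripper_force: 0.0
```

Emit:
jog_arm(
  rows=[
    [[0, 0, 0, 0], [0, 0, 0, 0], [0, 0, 0, 0], [0, 0, 0, 0], [0, 0, -0.01, 0], [0, 0, -0.03, 0], [0, 0, -0.05, 0], [0, 0, 0, 0], [0, 0, 0, 0]],
  ],
  claw=0,
)

```text
time_s: 57.45
tcp_pos: [0.5518, -0.1214, 0.129]
ee_rot: [[-0.072, -0.997, -0.001], [-0.997, 0.072, 0.001], [-0.001, 0.001, -1.0]]
wrist_force: [-0.5, -0.8, -3.7]
gripper_width: 0.253
gripper_force: 30.0
```

```bash
python3 -c "
from h import *
s=sense(); print(s['gripper_width']*87,s['gripper_force'],s['wrist_force'],s['moment']); delta(tr(.084,-.003,.12),178.2)"
```

```text
22.053654331040686 29.985991758294404 [-0.52941244 -0.78087239 -3.71867902] [ 0.05014213  0.18811435 -0.01303805]
shift [-0.4759 -0.0273  0.0093] turn_deg -2.308546279925565 rad -0.0403
```

Emit:
jog_arm(
  rows=[
    [[-0.0595, -0.0034, 0, 0], [-0.0595, -0.0034, 0, 0], [-0.0595, -0.0034, 0, 0], [-0.0595, -0.0034, 0, 0], [-0.0595, -0.0034, 0, 0], [-0.0595, -0.0034, 0, 0], [-0.0595, -0.0034, 0, 0], [-0.0595, -0.0034, 0, -0.0403], [0, 0, 0.02, 0], [0, 0, 0.03, 0], [0, 0, 0.025, 0], [0, 0, 0, 0], [0, 0, 0, 0], [0, 0, 0, 0], [0, 0, 0, 0]],
  ],
)

```text
time_s: 59.32
tcp_pos: [0.6139, 0.3516, 0.0557]
ee_rot: [[-0.031, -1.0, 0.002], [-1.0, 0.031, 0.001], [-0.001, -0.001, -1.0]]
wrist_force: [0.0, -0.2, -2.7]
gripper_width: 0.256
gripper_force: 30.0
```

```bash
python3 -c "
from h import *
s=sense(); print(s['gripper_width']*87,s['wrist_force']); delta(tr(.084,-.003,.0305),178.2)
m=snap('side','t1',(200,330,420,480),3.6)"
```

```text
22.30168982976231 [ 0.01920241 -0.22913034 -2.68222381]
shift [0.0003 0.0008 0.0252] turn_deg 0.037318042104772076 rad 0.0007
```

View pics/t1.png

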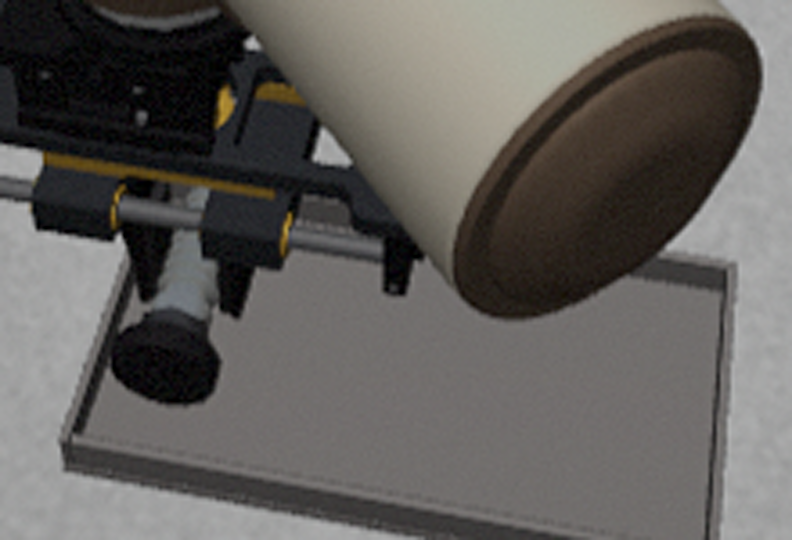

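Emit:
jog_arm(
  rows=[
    [[0, 0, 0.012, 0], [0, 0, 0.007, 0], [0, 0, 0.002, 0], [0, 0, 0, 0], [0, 0, 0, 0]],
  ],
)

```text
time_s: 60.0
tcp_pos: [0.6137, 0.3515, 0.0337]
ee_rot: [[-0.031, -1.0, 0.0], [-1.0, 0.031, 0.0], [-0.0, -0.0, -1.0]]
wrist_force: [-0.4, 0.4, -2.1]
gripper_width: 0.255
gripper_force: 30.0
```

Emit:
jog_arm(
  rows=[
    [[0, 0, 0.002, 0], [0, 0, 0.001, 0], [0, 0, 0, 0], [0, 0, 0, 0]],
  ],
)

```text
time_s: 60.5
tcp_pos: [0.6135, 0.3513, 0.0305]
ee_rot: [[-0.031, -1.0, 0.0], [-1.0, 0.031, 0.0], [-0.0, -0.0, -1.0]]
wrist_force: [-0.3, -0.5, -2.3]
gripper_width: 0.252
gripper_force: 30.0
```

Emit:
jog_arm(
  rows=[
    [[0, 0, 0, 0], [0, 0, 0, 0], [0, 0, 0, 0], [0, 0, -0.01, 0], [0, 0, -0.04, 0], [0, 0, -0.045, 0], [0.0541, 0.006, 0, 0], [0.0541, 0.006, 0, 0], [0.0541, 0.006, 0, 0], [0.0541, 0.006, 0, 0], [0.0541, 0.006, 0, 0], [0.0541, 0.006, 0, 0], [0.0539, 0.0062, 0, 0.0403], [0, 0, 0.03, 0], [0, 0, 0.03, 0], [0, 0, 0, 0], [0, 0, 0, 0], [0, 0, 0, 0]],
  ],
  claw=0.35,
)

```text
time_s: 62.75
tcp_pos: [0.5608, -0.0253, 0.0671]
ee_rot: [[-0.07, -0.998, 0.003], [-0.998, 0.07, 0.0], [-0.001, -0.003, -1.0]]
wrist_force: [0.3, -0.7, -0.0]
gripper_width: 0.351
gripper_force: 0.0
```

```bash
cat >> h.py <<'E'
def st(*a):
    s=sense(); print(inrack(s['tcp_pos']).round(4),s['tcp_pos'].round(4),'w',round(s['gripper_width']*87,1),s['wrist_force'].round(1)); delta(*a)
E
python3 -c "
from h import *
st(rk(0,-.045,.0394),175.925)
m=snap('wrist','w20'); print(m['eye'])"
```

```text
[ 0.0012 -0.0446] [ 0.5608 -0.0253  0.0671] w 30.5 [ 0.3 -0.7 -0. ]
shift [0.0005 0.0012 0.0277] turn_deg 0.045577911388846815 rad 0.0008
[ 0.55493953 -0.10021146  0.21129668]
```

Emit:
jog_arm(
  rows=[
    [[0.0005, 0.0006, 0.012, 0], [0, 0, 0.006, 0], [0, 0, 0, 0], [0, 0, 0, 0], [0, 0, 0.005, 0], [0, 0, 0.0045, 0], [0, 0, 0, 0], [0, 0, 0, 0]],
  ],
)

```text
time_s: 63.8
tcp_pos: [0.5591, -0.0262, 0.0379]
ee_rot: [[-0.071, -0.997, -0.0], [-0.997, 0.071, -0.0], [0.0, 0.0, -1.0]]
wrist_force: [-0.1, 0.8, 0.6]
gripper_width: 0.351
gripper_force: 0.0
```

Emit:
jog_arm(
  rows=[
    [[0, 0, 0, 0], [0, 0, 0, 0], [0, 0, 0, 0], [0, 0, 0, 0], [0, 0, -0.01, 0], [0, 0, -0.03, 0], [0, 0, -0.05, 0], [0, 0, 0, 0], [0, 0, 0, 0]],
  ],
  claw=0,
)

```text
time_s: 64.92
tcp_pos: [0.5582, -0.0262, 0.1275]
ee_rot: [[-0.072, -0.997, -0.001], [-0.997, 0.072, 0.001], [-0.0, 0.001, -1.0]]
wrist_force: [-0.0, -0.6, -2.6]
gripper_width: 0.256
gripper_force: 30.0
```

```bash
python3 -c "
from h import *
st(tr(.028,-.003,.12),178.2)"
```

```text
[-0.0014 -0.0456] [ 0.5582 -0.0262  0.1275] w 22.2 [-0.  -0.6 -2.6]
shift [-0.3782  0.0282  0.0077] turn_deg -2.3121413222592935 rad -0.0404
```

Emit:
jog_arm(
  rows=[
    [[-0.054, 0.004, 0, 0], [-0.054, 0.004, 0, 0], [-0.054, 0.004, 0, 0], [-0.054, 0.004, 0, 0], [-0.054, 0.004, 0, 0], [-0.054, 0.004, 0, 0], [-0.0542, 0.0042, 0, -0.0404], [0, 0, 0.02, 0], [0, 0, 0.03, 0], [0, 0, 0.022, 0], [0, 0, 0, 0], [0, 0, 0, 0], [0, 0, 0.015, 0], [0, 0, 0.008, 0], [0, 0, 0.002, 0], [0, 0, 0, 0], [0, 0, 0, 0]],
  ],
)

```text
time_s: 67.05
tcp_pos: [0.558, 0.3533, 0.0314]
ee_rot: [[-0.031, -1.0, 0.001], [-1.0, 0.031, 0.001], [-0.001, -0.001, -1.0]]
wrist_force: [-1.0, -1.2, -2.2]
gripper_width: 0.252
gripper_force: 30.0
```

```bash
python3 -c "
from h import *
st(tr(.028,-.003,.03),178.2); print(rk(0,.0508+.007,.04)-sense()['tcp_pos'])"
```

```text
[-0.0285  0.3329] [0.558  0.3533 0.0314] w 21.9 [-1.  -1.2 -2.2]
shift [0.0002 0.0009 0.0014] turn_deg 0.049526892704534475 rad 0.0009
[ 0.00888799 -0.27639921  0.00864177]
```

Emit:
jog_arm(
  rows=[
    [[0, 0, 0.0015, 0], [0, 0, 0, 0]],
  ],
)

```text
time_s: 67.3
tcp_pos: [0.5577, 0.353, 0.0295]
ee_rot: [[-0.031, -1.0, -0.0], [-1.0, 0.031, 0.0], [-0.0, 0.0, -1.0]]
wrist_force: [-0.0, -0.9, -2.2]
gripper_width: 0.254
gripper_force: 30.0
```

Emit:
jog_arm(
  rows=[
    [[0, 0, 0, 0], [0, 0, 0, 0], [0, 0, 0, 0], [0, 0, -0.01, 0], [0, 0, -0.04, 0], [0, 0, -0.045, 0], [0.0552, -0.0037, 0, 0], [0.0552, -0.0037, 0, 0], [0.0552, -0.0037, 0, 0], [0.0552, -0.0037, 0, 0], [0.0553, -0.0036, 0, 0.0404], [0, 0, 0.03, 0], [0, 0, 0.03, 0], [0, 0, 0, 0], [0, 0, 0, 0], [0, 0, 0, 0], [0, 0, 0, 0]],
  ],
  claw=0.35,
)

```text
time_s: 69.42
tcp_pos: [0.5682, 0.0769, 0.0655]
ee_rot: [[-0.071, -0.998, 0.002], [-0.998, 0.071, 0.001], [-0.001, -0.002, -1.0]]
wrist_force: [-0.3, 0.3, -0.0]
gripper_width: 0.349
gripper_force: 0.0
```

```bash
python3 -c "
from h import *
st(rk(0,.0578,.0394),175.925)"
```

```text
[0.0013 0.058 ] [0.5682 0.0769 0.0655] w 30.4 [-0.3  0.3 -0. ]
shift [0.0002 0.0014 0.0261] turn_deg 0.03020227688898558 rad 0.0005
```

Emit:
jog_arm(
  rows=[
    [[0.0002, 0.0009, 0.012, 0], [0, 0, 0.004, 0], [0, 0, 0, 0], [0, 0, 0, 0], [0, 0, 0.005, 0], [0, 0, 0.0045, 0], [0, 0, 0, 0], [0, 0, 0, 0]],
  ],
)

```text
time_s: 70.42
tcp_pos: [0.5668, 0.0764, 0.0389]
ee_rot: [[-0.071, -0.997, 0.0], [-0.997, 0.071, -0.0], [0.0, -0.0, -1.0]]
wrist_force: [0.4, 0.0, 0.2]
gripper_width: 0.347
gripper_force: 0.0
```

Emit:
jog_arm(
  rows=[
    [[0, 0, 0, 0], [0, 0, 0, 0], [0, 0, 0, 0], [0, 0, 0, 0], [0, 0, -0.01, 0], [0, 0, -0.03, 0], [0, 0, -0.05, 0], [0, 0, 0, 0], [0, 0, 0, 0]],
  ],
  claw=0,
)

```text
time_s: 71.55
tcp_pos: [0.5663, 0.0762, 0.1286]
ee_rot: [[-0.072, -0.997, -0.001], [-0.997, 0.072, 0.0], [-0.0, 0.001, -1.0]]
wrist_force: [-0.3, 0.0, -3.0]
gripper_width: 0.256
gripper_force: 30.0
```

```bash
python3 -c "
from h import *
st(tr(-.028,-.003,.12),178.2)"
```

```text
[-0.0006  0.0571] [0.5663 0.0762 0.1286] w 22.3 [-0.3  0.  -3. ]
shift [-0.2732  0.0849  0.0087] turn_deg -2.3055884584737782 rad -0.0402
```

Emit:
jog_arm(
  rows=[
    [[-0.0546, 0.017, 0, 0], [-0.0546, 0.017, 0, 0], [-0.0546, 0.017, 0, 0], [-0.0546, 0.017, 0, 0], [-0.0548, 0.0169, 0, -0.0402], [0, 0, 0.02, 0], [0, 0, 0.03, 0], [0, 0, 0.022, 0], [0, 0, 0, 0], [0, 0, 0, 0], [0, 0, 0.015, 0], [0, 0, 0.008, 0], [0, 0, 0.003, 0], [0, 0, 0, 0], [0, 0, 0, 0]],
  ],
)

```text
time_s: 73.42
tcp_pos: [0.5017, 0.3551, 0.0313]
ee_rot: [[-0.031, -1.0, 0.001], [-1.0, 0.031, 0.001], [-0.001, -0.001, -1.0]]
wrist_force: [0.2, 0.1, -2.1]
gripper_width: 0.254
gripper_force: 30.0
```

```bash
python3 -c "
from h import *
st(tr(-.028,-.003,.03),178.2); print(rk(0,.1459+.007,.04)-sense()['tcp_pos'])"
```

```text
[-0.0848  0.3307] [0.5017 0.3551 0.0313] w 22.1 [ 0.2  0.1 -2.1]
shift [0.0004 0.0005 0.0013] turn_deg 0.041753631930134816 rad 0.0007
[ 0.07194916 -0.1834215   0.00869974]
```

Emit:
jog_arm(
  rows=[
    [[0, 0, 0.001, 0], [0, 0, 0, 0]],
  ],
)

```text
time_s: 73.68
tcp_pos: [0.5015, 0.3549, 0.0301]
ee_rot: [[-0.031, -1.0, 0.0], [-1.0, 0.031, 0.0], [-0.0, -0.0, -1.0]]
wrist_force: [0.3, 0.1, -2.1]
gripper_width: 0.256
gripper_force: 30.0
```

Emit:
jog_arm(
  rows=[
    [[0, 0, 0, 0], [0, 0, 0, 0], [0, 0, 0, 0], [0, 0, -0.01, 0], [0, 0, -0.04, 0], [0, 0, -0.045, 0], [0.0453, -0.0195, 0, 0], [0.0453, -0.0195, 0, 0], [0.0453, -0.0195, 0, 0], [0.0453, -0.0196, 0, 0.0402], [0, 0, 0.03, 0], [0, 0, 0.03, 0], [0, 0, 0, 0], [0, 0, 0, 0], [0, 0, 0, 0], [0, 0, 0, 0]],
  ],
  claw=0.35,
)

```text
time_s: 75.68
tcp_pos: [0.5744, 0.1719, 0.0661]
ee_rot: [[-0.07, -0.998, 0.002], [-0.998, 0.07, 0.001], [-0.001, -0.002, -1.0]]
wrist_force: [-0.2, -0.2, 0.2]
gripper_width: 0.351
gripper_force: 0.0
```

```bash
python3 -c "
from h import *
st(rk(0,.1529,.0394),175.925)"
```

```text
[0.0008 0.1531] [0.5744 0.1719 0.0661] w 30.5 [-0.2 -0.2  0.2]
shift [0.0003 0.0008 0.0267] turn_deg 0.03239556632900076 rad 0.0006
```

Emit:
jog_arm(
  rows=[
    [[0.0002, 0.0004, 0.012, 0], [0, 0, 0.004, 0], [0, 0, 0, 0], [0, 0, 0, 0], [0, 0, 0.005, 0], [0, 0, 0.005, 0], [0, 0, 0, 0], [0, 0, 0, 0]],
  ],
)

```text
time_s: 76.68
tcp_pos: [0.5736, 0.1712, 0.0389]
ee_rot: [[-0.071, -0.997, 0.0], [-0.997, 0.071, -0.0], [0.0, -0.0, -1.0]]
wrist_force: [-0.7, -0.6, 0.1]
gripper_width: 0.354
gripper_force: 0.0
```

Emit:
jog_arm(
  rows=[
    [[0, 0, 0, 0], [0, 0, 0, 0], [0, 0, 0, 0], [0, 0, 0, 0], [0, 0, -0.01, 0], [0, 0, -0.03, 0], [0, 0, -0.05, 0], [0, 0, 0, 0], [0, 0, 0, 0]],
  ],
  claw=0,
)

```text
time_s: 77.8
tcp_pos: [0.5732, 0.1709, 0.1286]
ee_rot: [[-0.072, -0.997, -0.0], [-0.997, 0.072, 0.0], [-0.0, 0.0, -1.0]]
wrist_force: [0.1, 0.1, -2.1]
gripper_width: 0.256
gripper_force: 30.0
```

```bash
python3 -c "
from h import *
st(tr(-.084,-.003,.12),178.2)"
```

```text
[-0.0004  0.152 ] [0.5732 0.1709 0.1286] w 22.3 [ 0.1  0.1 -2.1]
shift [-0.176   0.141   0.0087] turn_deg -2.306871090029773 rad -0.0403
```

Emit:
jog_arm(
  rows=[
    [[-0.044, 0.0352, 0, 0], [-0.044, 0.0352, 0, 0], [-0.044, 0.0353, 0, 0], [-0.044, 0.0353, 0, -0.0403], [0, 0, 0.02, 0], [0, 0, 0.03, 0], [0, 0, 0.022, 0], [0, 0, 0, 0], [0, 0, 0, 0], [0, 0, 0.015, 0], [0, 0, 0.008, 0], [0, 0, 0.003, 0], [0, 0, 0.001, 0], [0, 0, 0, 0], [0, 0, 0, 0], [0, 0, 0, 0]],
  ],
)

```text
time_s: 79.8
tcp_pos: [0.4455, 0.3569, 0.0302]
ee_rot: [[-0.031, -1.0, 0.0], [-1.0, 0.031, 0.0], [-0.0, -0.0, -1.0]]
wrist_force: [0.3, 0.6, -1.5]
gripper_width: 0.256
gripper_force: 30.0
```

Emit:
jog_arm(
  rows=[
    [[0, 0, 0, 0], [0, 0, 0, 0], [0, 0, 0, 0], [0, 0, -0.01, 0], [0, 0, -0.04, 0], [0, 0, -0.06, 0], [0, 0, -0.06, 0], [0, 0, 0, 0], [0.06, 0, 0, 0], [0.06, 0, 0, 0], [0.06, 0, 0, 0], [0.06, 0, 0, 0], [0.06, 0, 0, 0], [0, 0, 0, 0], [0, 0, 0, 0], [0, 0, 0, 0]],
  ],
  claw=0.35,
)

```text
time_s: 81.8
tcp_pos: [0.4364, 0.0579, 0.1999]
ee_rot: [[-0.029, -1.0, 0.0], [-1.0, 0.029, 0.0], [-0.0, -0.0, -1.0]]
wrist_force: [-0.2, 0.2, -0.3]
gripper_width: 0.346
gripper_force: 0.0
```

Run:
```python
from h import *
print(sense()["tcp_pos"],sense()["time_s"])
a=cv2.imread("pics/side0.png"); m=snap("side","end"); snap("scene","ends"); b=cv2.imread("pics/end_full.png")
def blobs(b,poly,z,thr,amin):
    g=cv2.cvtColor(b,cv2.COLOR_BGR2GRAY); k=np.zeros_like(g); P=np.array([proj(m,p) for p in poly]).astype(np.int32); cv2.fillPoly(k,[P],255)
    d=((cv2.absdiff(b,a).max(2)>thr)&(k>0)).astype(np.uint8); n,l,s,c=cv2.connectedComponentsWithStats(d)
    for i in range(1,n):
        if s[i,4]>amin: print("  blob",s[i],ray(m,*c[i],z).round(3))
print("tray"); blobs(b,[tr(-.12,-.0625,.0),tr(.12,-.0625,.0),tr(.12,.0625,.0),tr(-.12,.0625,.0)],.015,25,30)
print("rest (outside tray/rack)"); blobs(b,[[.66,-.3,0],[.8,-.3,0],[.8,.28,.0],[.66,.28,0]],0,25,8)
# mat vs s1-time: comb brightness
g=cv2.cvtColor(b,cv2.COLOR_BGR2GRAY); P=np.array([proj(m,p) for p in([.40,-.42,0],[.595,-.42,0],[.60,-.3,0],[.405,-.28,0])]).astype(np.int32); k=np.zeros_like(g); cv2.fillPoly(k,[P],255)
ys,xs=np.where((g>110)&(k>0)); print("comb px",len(xs),ray(m,xs.mean(),ys.mean(),.012) if len(xs) else None)
```

```text
[0.43639535 0.05790181 0.1999476 ] 81.8
tray
  blob [233 409  34  44 677] [0.616 0.383 0.015]
  blob [273 433  31  28 661] [0.56  0.387 0.015]
  blob [315 440  31  29 683] [0.503 0.389 0.015]
  blob [358 448  32  29 703] [0.446 0.391 0.015]
rest (outside tray/rack)
comb px 51 [ 0.50560014 -0.36887652  0.012     ]
```

Run:
```python
from h import *
m=camera_model("side")
for n in("side0","end_full"):
    g=cv2.imread(f"pics/{n}.png",0); P=np.array([proj(m,p) for p in([.405,-.42,0],[.59,-.42,0],[.60,-.3,0],[.405,-.28,0])]).astype(np.int32); k=np.zeros_like(g); cv2.fillPoly(k,[P],255)
    ys,xs=np.where((g>110)&(k>0)); print(n,len(xs),xs.min(),xs.max(),ys.min(),ys.max(),ray(m,xs.mean(),ys.mean(),.012))
ms=camera_model("scene")
for n in("scene0","ends_full"):
    g=cv2.imread(f"pics/{n}.png",0); P=np.array([proj(ms,p) for p in([.405,-.41,0],[.585,-.41,0],[.595,-.3,0],[.41,-.29,0])]).astype(np.int32); k=np.zeros_like(g); cv2.fillPoly(k,[P],255)
    ys,xs=np.where((g>110)&(k>0)); print(n,len(xs),xs.min(),xs.max(),ys.min(),ys.max(),ray(ms,xs.mean(),ys.mean(),.012))
```

```text
side0 152 366 411 159 170 [ 0.48755308 -0.37946262  0.012     ]
end_full 51 363 375 162 174 [ 0.50560014 -0.36887652  0.012     ]
scene0 300 148 169 274 297 [ 0.50032717 -0.38216196  0.012     ]
ends_full 306 148 170 273 297 [ 0.50092271 -0.38114424  0.012     ]
```

```bash
python3 -c "
from station import *
print(finish_job())"
```

```text
the job is handed in; nothing more can be done
None
```

The job is done and handed in at about 82 s of the 210 s allowed: the spanner and comb lie on the mat, all four feet were checked left to right, and they now lie in the tray. The last side-camera picture shows no change around the flasks and beaker.

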